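Take the glue press apart and set the boards on their drying stands

ROBOT

A 6-joint arm with a two-finger parallel gripper is mounted at the origin on a cart in front of the work surface, level with it; the furniture and walls round the work are solid. World frame = base frame: x ahead of the robot, y to its left, z up, the work surface at z = 0. Lengths are in m, angles in rad, forces in N, time in s.
With the tool pointing down it reaches from about 0.3 to 0.775 m from the base axis. Payload 14.6 kg.
Tool frame: the origin (TCP) lies at the very end of the fingers, on their centre line; the grasp point (between the pads) lies 19 mm behind it; z points along the fingers, y is the line along which they close (so a half turn about z gives the same grasp; the last joint's range is limited). The gripper opens to 94 mm and grips with 3 to 60 N. Pads are 16 mm wide; open, the fingers measure 119 mm over their backs; the gripper's body (75 mm by 177 mm) begins 78 mm behind the grasp point.
Start: joints at [1.141, 0.3, 1.521, -0, 1.321, -0.067], TCP at [0.195, 0.514, 0.205] pointing down, gripper open.
Joint ranges: [-3.03, 3.03], [-0.79, 2.21], [0.23, 2.52], [-1.04, 4.18], [0, 3.07], [-2.55, 2.55]. Speed limits (rad/s): [2.22, 2.22, 2.57, 3.14, 3.14, 3.14].

INTERFACE

Orientations are given as [roll, pitch, yaw] about the fixed x, y, z axes, in that order (R = Rz(yaw) Ry(pitch) Rx(roll)).
In Python, from station import ctrl, camera, camera_info, finder gives the robot as it stands.
- The arm moves only by the tool carry_out, never from a script. Its argument "motion" is a list of rows, each a list of 2 entries, a list of its own where there are three numbers: the shift along the tool's x, y, z as a fraction of full scale, then the turn about the tool's z as a fraction of full scale. A call has 1 to 12 rows; each row is the pose to reach, as a shift and turn from the pose commanded when the call began, along the tool's axes at that moment, turning the shorter way round; what a row does not reach only later rows make up. Full scale, the value 1, is 200 mm for a shift and 360 degrees for a turn. A row lasts 1/10 s, in which the tool goes at most 50 mm and 8.59 degrees, less where a joint would pass 70% of its speed; a pose out of reach is approached as far as the arm can. A call with a number of a shift or a turn outside -1 to 1 is refused whole. A call with a gripper value outside its range is refused whole. "hand" is the closure, from -1 (fully open) to 1 (shut), set as the call begins (left out, the last holds). The fingers move at their own pace and stop on an object; "force" is the grip in N (left out, the last holds). Time passes only in rows, so rows that repeat a pose let the fingers close. It gives the time, the measured TCP pose, the force, the opening and the grip force at its end, in the units of the state.
- ctrl.get_obs(): the state, without advancing time (a new reading comes with each control period).
- camera(name): name is "scene" or "top"; returns (picture, depth): 420x560x3 uint8, blue, green, red; 420x560 float32, m along the optical axis (not along the pixel's ray), 0 where there is no reading.
- camera_info(name): a dict with "camera_matrix" (3x3 intrinsics, pixels), "origin" and "attitude" of the camera in the world. Camera axes: x right, y down, z forward; pixel columns grow to the right and rows downward; lengths in m; the calibration is good to about 2 mm. A picture is of the moment at which its call begins. camera_info takes no time and is no camera call.
- ctrl.hand_in(): hands the job in; it is judged then, once.
Trained networks look in the newest picture that a camera, given by its name, has taken for a name from the list of things; names that differ only in an ending like _2 or _b are one class to them, and where a whole thing is asked for, a point or a joint stands for the part that bears it (a point fixed in the world has none). Each returns a list of dicts, best first, with "conf" (0 to 1); they miss things now and then, are a little off and sometimes report something else, mostly with a low value. They report only what shows in the picture. A call takes as long as a camera call. They do not tell look-alikes from the thing itself.
- finder.boxes_of(camera, query): "location" ([column, row] in pixels, amid what is visible of it).
- finder.cut_out(camera, query): "mask" (420x560 bool, what is visible of it) and "location" ([column, row] in pixels, amid what is visible of it).
- finder.pinpoint(camera, query): "location" ([column, row] in pixels: a listed point, or the origin of a listed thing).
The state is a dict: "time_s": time; "qpos": joint angles; "joint_vel": joint speeds; "tau": joint torques, N m; "ee_pos": TCP position; "eef_rot": TCP orientation; "force": force on the tool from outside, world axes, zero at the start; "moment": the same for the moment, N m; "grip_width": finger opening in m; "grip_force": force on a finger pad.
Only numpy, scipy, OpenCV 4.12 (cv2) and the standard library are available. Lean on these libraries where they do the work, as an engineer would, in place of code of your own. Each camera call takes 0.05 s, during which the arm holds its last target. There are 200 camera calls.

TASK

The glue has set: take the press apart from the top down and put each thing away before you take the next. The weight goes upright into the round dish, the wooden block flat into its rest, then each of the two boards goes on the slanted stand whose end stops fit its length, lying flat on the slope with its long edge down against the ledge. Do not disturb the paste pot that stands between the stands.

Things in the scene. Friction and masses are not known exactly. Their poses are not given: they have to be found in the camera images.
- weight: turned pale steel paper weight, 0.3 to 0.55 kg, on top of the stack: round body 58 mm across and 39 mm high, a neck, and a round knob 28 mm across from 45 to 59 mm above its underside (grip the knob). Origin: centre of the underside, z up along its axis
- press_block: solid wooden pressing block, 50 x 120 x 35 mm (x, y, z), lying under the weight and on the short board. Origin: centre of the underside, x across its 50 mm width, y along its length
- short_board: flat plywood board, 60 x 150 x 16 mm (x, y, z), under the block and on the long board. Origin: centre of the underside, x across its width, y along its length
- long_board: flat plywood board, 48 x 210 x 16 mm (x, y, z), longer and narrower than the other, at the bottom of the stack on the bench. Origin: centre of the underside, x across its width, y along its length
- dish: fixed round dark steel dish for the weight, 88 mm across and 13 mm high, inside about 78 mm across, inner floor 5 mm above the bench. Origin: centre of the underside
- block_rest: fixed flat wooden rest for the block, 90 x 160 mm (x, y), floor 8 mm above the bench; the block's length goes along y. Stops 10 mm high round a space of 66 x 142 mm: along both ends and at the corners of the long sides, whose middle 90 mm are open for fingers. Origin: centre of the underside
- wide_stand: fixed wooden stand for the long board, 258 mm wide (y), 110 mm deep; origin under its centre, on the bench. Its slope rises at 25 degrees (0.436 rad) toward its +x, 95 mm long, from its low edge at x = -45, z = 32 mm, where the ledge is. End stops 234 mm apart reach 30 mm up the slope. The board lies with its length along y; seated, its origin is at (-23, 0, 42) mm
- narrow_stand: the same stand, 198 mm wide, end stops 174 mm apart, for the short board: seated, its origin is at (-18, 0, 45) mm. Origin, slope and low edge as on the wide stand. On both, ledge and end stops stand 10 mm above the slope; the ledge is 8 mm thick, lies below the slope's low edge and has an 80 mm gap in its middle (y -40 to 40 mm) for a finger
- paste_pot: loose squat paste pot with a red lid, 71 mm across and 70 mm high, standing between the two stands; to be left alone. Origin: centre of the underside
Mind the look-alikes: they are no part of the job. Of the things shaped like the press_block, the wooden one is meant.

How it is judged:
On the way, in this order (a step that is already met when the one before it is completed fails the run):
1. the weight stands in the dish, let go (horizontal distance between weight and dish below 0.014 m and z of weight in the frame of dish between 0.001 and 0.009 m and angle between weight's own z axis and vertical below 0.1 rad and contact force between the fingers and weight below 0.1 N), for 0.2 s.
2. the block lies in its rest, let go (x of press_block in the frame of block_rest between -0.014 and 0.014 m and y of press_block in the frame of block_rest between -0.016 and 0.016 m and z of press_block in the frame of block_rest between 0.004 and 0.012 m and angle between press_block's own z axis and vertical below 0.1 rad and angle between the y axis of press_block and the y axis of block_rest, either way round below 0.35 rad and contact force between the fingers and press_block below 0.1 N), for 0.2 s.
3. the short board lies on the narrow stand against the ledge, let go (x of short_board in the frame of narrow_stand between -0.0228108 and -0.00981077 m and y of short_board in the frame of narrow_stand between -0.015 and 0.015 m and z of short_board in the frame of narrow_stand between 0.0386785 and 0.0506785 m and angle between the z axis of short_board and the z axis of narrow_stand, either way round between 0.356 and 0.516 rad and angle between the y axis of short_board and the y axis of narrow_stand, either way round below 0.1 rad and contact force between the fingers and short_board below 0.1 N), for 0.2 s.
4. the long board lies on the wide stand against the ledge, let go (x of long_board in the frame of wide_stand between -0.0282486 and -0.0152486 m and y of long_board in the frame of wide_stand between -0.015 and 0.015 m and z of long_board in the frame of wide_stand between 0.0361428 and 0.0481428 m and angle between the z axis of long_board and the z axis of wide_stand, either way round between 0.356 and 0.516 rad and angle between the y axis of long_board and the y axis of wide_stand, either way round below 0.1 rad and contact force between the fingers and long_board below 0.1 N), for 0.2 s.
At the end, for the whole second after the job is handed in: Weight upright on the dish floor (14 mm); block flat in its rest (14 mm across, 16 along, 0.35 rad); short board on the narrow, long on the wide stand, flat on the slope (0.08 rad), at most 8 mm up from the ledge (0.1 rad), 15 mm from the middle; all let go and at rest (all of step 1 and all of step 2 and all of step 3 and all of step 4 and linear speed of each of weight, press_block, short_board, long_board below 0.02 m/s and angular speed of each of weight, press_block, short_board, long_board below 0.1 rad/s); the robot touches nothing.
It fails at once if the paste pot is shifted by more than 20 mm or tipped (distance of paste_pot from where it was at the start of the episode above 0.02 m or angle between paste_pot's own z axis and vertical above 0.3 rad).
It also fails if it takes over 112 s, if anything falls off the work surface, if the arm or the gripper's body presses on something with over 40 N, if the wrist force passes 120 N, or if a joint passes its speed limit or range.

## Working session

There is one attempt and no reset: what is moved stays moved. The work goes in short steps, Python scripts to look and compute and a tool call to move; the robot and the scene stay as the last step left them, time stands still between calls to the robot, and variables do not carry over. Pictures are saved under pics/ and viewed, at most 14 in all, crops included, and the job is handed in when it is done.

Besides the shell and the picture viewer there is one more tool, called after "Emit:" by a JSON object that holds its "fn" and its "kwargs". carry_out: Moves the arm, as the interface text tells. Its arguments: {"type":"object","properties":{"motion":{"type":"array","items":{"type":"array"}},"hand":{"type":"number"},"force":{"type":"number"}},"required":["motion"]}

```bash
ls; mkdir -p pics; cat > h.py <<'E'
import numpy as np, cv2
from station import ctrl, camera, camera_info, finder
from scipy.spatial.transform import Rotation as R
def cam(n):
    i=camera_info(n); return np.array(i["camera_matrix"]),np.array(i["origin"]),i["attitude"]
def rot(a):
    a=np.array(a,float)
    return a if a.shape==(3,3) else (R.from_euler('xyz',a).as_matrix() if a.size==3 else R.from_quat(a).as_matrix())
def cloud(n,d):
    K,o,a=cam(n); v,u=np.mgrid[:d.shape[0],:d.shape[1]]
    p=np.stack([(u-K[0,2])/K[0,0]*d,(v-K[1,2])/K[1,1]*d,d],-1)
    return p@rot(a).T+o
E
python3 - <<'E'
from h import *
for n in("scene","top"):
    im,d=camera(n); cv2.imwrite(f"pics/{n}0.png",im); np.save(f"{n}0.npy",d); print(n,camera_info(n))
    P=cloud(n,d)
    for q in "weight press_block short_board long_board dish block_rest wide_stand narrow_stand paste_pot".split():
        for r in finder.pinpoint(n,q):
            c,w=map(int,np.round(r["location"])); print(q,round(r["conf"],2),c,w,P[min(w,419),min(c,559)].round(3))
print(ctrl.get_obs())
E
```

```text
pics
scene {'camera_matrix': array([[432.71382268,   0.        , 285.36339354],
       [  0.        , 432.71382268, 212.16975595],
       [  0.        ,   0.        ,   1.        ]]), 'origin': array([ 0.17638292, -0.4884568 ,  0.84331877]), 'attitude': array([-2.42357843, -0.0182702 , -0.70712466])}
weight 0.72 164 175 [0.459 0.28  0.098]
weight 0.31 171 195 [0.448 0.24  0.066]
press_block 0.86 172 190 [0.459 0.254 0.065]
press_block 0.65 319 184 [0.79  0.068 0.02 ]
short_board 0.89 174 192 [0.459 0.243 0.067]
long_board 0.74 174 202 [0.448 0.232 0.047]
dish 0.63 227 267 [0.45  0.014 0.009]
block_rest 0.75 225 266 [0.448 0.019 0.009]
narrow_stand 0.88 355 275 [ 0.64  -0.202  0.044]
paste_pot 0.84 299 236 [ 0.625 -0.036  0.031]
top {'camera_matrix': array([[528.43888707,   0.        , 271.71151228],
       [  0.        , 528.43888707, 212.24580744],
       [  0.        ,   0.        ,   1.        ]]), 'origin': array([0.32769725, 0.01235789, 1.48334032]), 'attitude': array([-2.94317135, -0.00694058, -1.58554144])}
weight 0.77 159 264 [0.469 0.29  0.124]
press_block 0.85 170 268 [0.46
[... 287 characters left out ...]
_pot 0.55 159 264 [0.469 0.29  0.124]
{'time_s': 1.0, 'qpos': array([ 1.14137953e+00,  2.99908138e-01,  1.52096742e+00, -3.25744210e-05,
        1.32068372e+00, -6.66117072e-02]), 'joint_vel': array([-0.00097913, -0.00014237,  0.00071897,  0.00059074,  0.00264922,
       -0.00028049]), 'tau': array([ 5.60249409e-04, -5.31660283e+01, -3.52921808e+01,  7.08401715e-02,
        2.12135684e-02, -5.03268927e-05]), 'ee_pos': array([0.1952139 , 0.5141983 , 0.20545491]), 'eef_rot': array([3.14156145e+00, 3.37128712e-05, 2.77879563e+00]), 'force': array([-0.23017059, -0.47119272,  0.36288356]), 'moment': array([0.00292201, 0.03391378, 0.01372537]), 'grip_force': 0.0, 'grip_width': 0.09395096625963702}
```

View pics/top0.png

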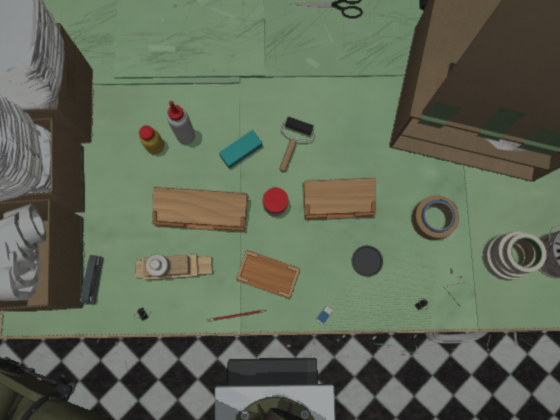

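View pics/scene0.png

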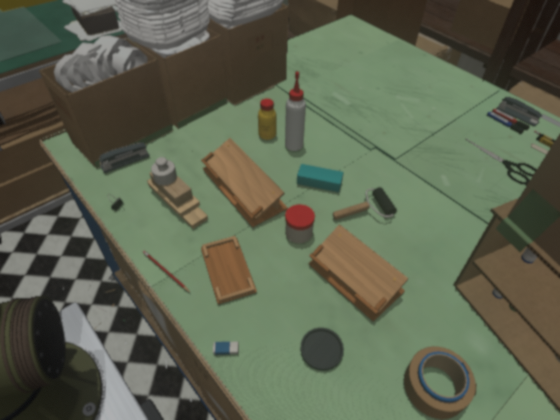

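The top view shows the stack at (174,267), the weight on top at (157,265), the wide stand at (200,210) and the narrow stand at (340,198). The pot is at (276,202), the rest at (268,274) and the dish at (367,261).

Two things are block-shaped: the wooden one in the stack at (175,266) and a teal one at (241,149). The wooden one under the weight fits the description. Next I'll make one enlarged crop and fit geometry to the point clouds.

```bash
python3 - <<'E'
from h import *
im=cv2.imread("pics/top0.png"); c=im[225:305,120:320]; cv2.imwrite("pics/crop.png",cv2.resize(c,None,fx=4,fy=4,interpolation=cv2.INTER_CUBIC))
for n in("top","scene"):
    P=cloud(n,np.load(f"{n}0.npy")); X,Y,Z=P[...,0],P[...,1],P[...,2]
    print(n,"bench z",np.median(Z[(X>.3)&(X<.6)&(Y>-.2)&(Y<-.1)]).round(4))
    def fit(name,x0,x1,y0,y1,z0,z1):
        m=(X>x0)&(X<x1)&(Y>y0)&(Y<y1)&(Z>z0)&(Z<z1)
        q=P[m]
        if len(q)<5: print(name,len(q));return
        r=cv2.minAreaRect((q[:,:2]*1000).astype(np.float32)); print(name,len(q),[np.round(t,1) for t in r],"zmed",np.median(q[:,2]).round(4))
    S=(.40,.53,.14,.42)
    fit("long",*S,.008,.022);fit("short",*S,.026,.038);fit("block",*S,.058,.073);fit("wbody",*S,.098,.11);fit("knob",*S,.118,.135);fit("stack",*S,.008,.2)
    fit("rest",.36,.53,-.1,.12,.004,.03);fit("restfloor",.36,.53,-.1,.12,.004,.0115);fit("dish",.4,.55,-.35,-.2,.003,.03)
    fit("wide",.52,.72,.06,.36,.01,.12);fit("narrow",.52,.74,-.33,-.07,.01,.12);fit("pot",.55,.72,-.08,.05,.055,.09)
E
```

```text
top bench z -0.0055
long 364 [array([468.4, 272.1]), array([ 53.9, 209.3]), np.float64(3.2)] zmed 0.0151
short 294 [array([470.3, 282. ]), array([ 59. , 150.1]), np.float64(3.3)] zmed 0.0314
block 447 [array([469.9, 286. ]), array([ 54.3, 120.2]), np.float64(2.3)] zmed 0.0658
wbody 267 [array([469.2, 303.1]), array([56.7, 54.6]), np.float64(44.8)] zmed 0.102
knob 96 [array([469.4, 303.3]), array([27. , 26.3]), np.float64(88.4)] zmed 0.1247
stack 1616 [array([471. , 272.3]), array([ 59.1, 209.3]), np.float64(3.2)] zmed 0.0629
rest 1635 [array([449.6,   0.6]), array([197.9, 133.5]), np.float64(89.0)] zmed 0.0086
restfloor 1193 [array([449.6,   0.6]), array([197.9, 133.5]), np.float64(89.0)] zmed 0.0074
dish 586 [array([ 477.5, -277.7]), array([110.5, 146.9]), np.float64(82.6)] zmed 0.0071
wide 3429 [array([629.7, 200.4]), array([258.1, 102.1]), np.float64(85.2)] zmed 0.0507
narrow 2607 [array([ 613.9, -191.1]), array([199.2, 187.1]), np.float64(89.9)] zmed 0.0504
pot 522 [array([647. , -11.2]), array([66.1, 69.2]), np.float64(89.1)] zmed 0.0692
scene bench z -0.0052
long 342 [array([45
[... 317 characters left out ...]
.1028
knob 79 [array([468. , 299.7]), array([25.6, 25.2]), np.float64(42.8)] zmed 0.1246
stack 1885 [array([470. , 270.8]), array([ 59.7, 211.2]), np.float64(3.4)] zmed 0.0568
rest 2383 [array([448.3,  10.7]), array([161.5,  90.3]), np.float64(69.9)] zmed 0.0084
restfloor 1928 [array([448. ,   9.8]), array([159.3,  90.4]), np.float64(70.1)] zmed 0.008
dish 1389 [array([ 481.9, -267.9]), array([87.4, 85.1]), np.float64(48.2)] zmed 0.0061
wide 3178 [array([630.4, 199.2]), array([262.5, 105.1]), np.float64(85.5)] zmed 0.0499
narrow 4144 [array([ 613.9, -193.8]), array([193.2, 199.2]), np.float64(2.3)] zmed 0.0502
pot 622 [array([645.1, -13.3]), array([71. , 68.9]), np.float64(50.6)] zmed 0.0694
```

View pics/crop.png

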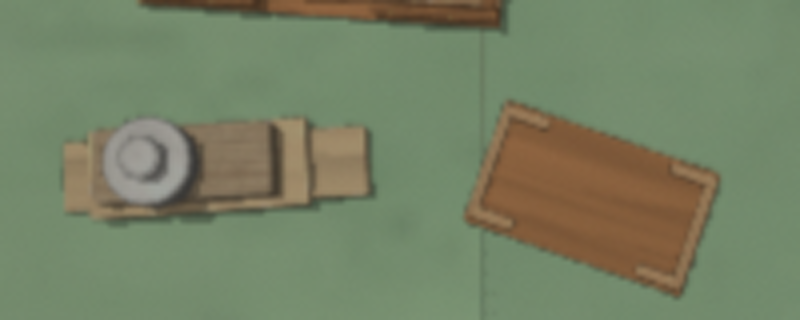

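The crop confirms it: the wooden block is under the weight, with the short and then the long board below. The rest is turned about 20°. Next I'll fit the stands, rest and dish more closely.

```bash
python3 - <<'E'
from h import *
from scipy.optimize import minimize
C={n:cloud(n,np.load(f"{n}0.npy")) for n in("top","scene")}
def fit2(n,name,x0,x1,y0,y1,z0,z1):
    P=C[n]; m=((P[...,0]>x0)&(P[...,0]<x1)&(P[...,1]>y0)&(P[...,1]<y1)&(P[...,2]>z0)&(P[...,2]<z1)).astype(np.uint8)
    k,l,s,_=cv2.connectedComponentsWithStats(m,connectivity=4); m=l==1+np.argmax(s[1:,4]); q=P[m]
    r=cv2.minAreaRect((q[:,:2]*1000).astype(np.float32)); print(n,name,len(q),[np.round(t,1) for t in r]); return q,r
for n in C:
    fit2(n,"rest",.36,.53,-.1,.12,.004,.03);fit2(n,"reststop",.36,.53,-.1,.12,.013,.03); fit2(n,"dish",.4,.55,-.35,-.2,.003,.03);fit2(n,"dishrim",.4,.55,-.35,-.2,.009,.03)
    for nm,a in(("wide",(.54,.72,.06,.36,.02,.12)),("narrow",(.54,.74,-.33,-.07,.02,.12))):
        q,r=fit2(n,nm,*a); (cx,cy),(w,h),t=r
        yaw=np.deg2rad(t if h>w else t-90)   # stand x axis
        c,s=np.cos(yaw),np.sin(yaw); d=q[:,:2]-np.array([cx,cy])/1000; lx=(d@[c,s])*1000; ly=(d@[-s,c])*1000
        print(nm,"yaw",np.rad2deg(yaw).round(1),"centre",round(cx,1),round(cy,1))
        for lo,hi in((0,35),(50,75)):
            print([(int(b),round(float(np.median(q[m,2])*1000),1)) for b in range(-55,60,5) if (m:=(abs(lx-b)<2.5)&(abs(ly)>lo)&(abs(ly)<hi)).sum()>3])
        m=(abs(ly)<60)&(lx>-30)&(lx<25); print("slope fit",np.polyfit(lx[m],q[m,2]*1000,1))
        for sg in(1,-1): # end stops: points >5mm above slope
            p=np.polyfit(lx[m],q[m,2]*1000,1); k=(q[:,2]*1000-np.polyval(p,lx)>5)&(ly*sg>70)&(lx>-30)
            if k.sum(): print("endstop",sg,np.percentile(ly[k],[5,50,95]).round(1))
E
```

```text
top rest 1629 [array([449. ,  12.4]), array([159.7,  90. ]), np.float64(69.9)]
top reststop 129 [array([470.,  71.]), array([33. , 83.4]), np.float64(70.5)]
top dish 578 [array([ 481.5, -266.4]), array([85.4, 86.7]), np.float64(43.2)]
top dishrim 66 [array([ 468.7, -241.1]), array([78.8, 30.3]), np.float64(28.2)]
top wide 3373 [array([629.7, 200.4]), array([258.1, 102.1]), np.float64(85.2)]
wide yaw -4.8 centre 629.7 200.4
[(-40, 33.0), (-35, 33.0), (-30, 36.2), (-25, 37.7), (-20, 40.4), (-15, 43.5), (-10, 45.7), (-5, 48.3), (0, 49.9), (5, 52.1), (10, 54.1), (15, 57.2), (20, 58.6), (25, 60.9), (30, 64.0), (35, 66.6), (40, 67.6), (45, 71.2), (50, 65.9)]
[(-50, 39.8), (-45, 38.8), (-40, 33.2), (-35, 34.5), (-30, 36.4), (-25, 38.4), (-20, 40.8), (-15, 42.8), (-10, 44.9), (-5, 47.0), (0, 51.6), (5, 54.2), (10, 54.1), (15, 57.5), (20, 59.7), (25, 62.1), (30, 64.4), (35, 66.2), (40, 68.2), (45, 69.7), (50, 63.1)]
slope fit [ 0.46170465 50.03940685]
endstop 1 [ 75.3 108.1 124. ]
endstop -1 [-125.4 -109.3  -75.1]
top narrow 2541 [array([ 655.6, -191.6]), array([103.3, 198.8]), np.float64(1.9
[... 1653 characters left out ...]
narrow 4029 [array([ 652.8, -192.5]), array([ 99.6, 199.6]), np.float64(1.7)]
narrow yaw 1.7 centre 652.8 -192.5
[(-40, 34.1), (-35, 33.3), (-30, 35.9), (-25, 37.7), (-20, 40.2), (-15, 42.5), (-10, 45.2), (-5, 47.6), (0, 49.6), (5, 51.5), (10, 54.2), (15, 56.5), (20, 58.7), (25, 60.8), (30, 63.9), (35, 66.1), (40, 68.4), (45, 70.4), (50, 70.0)]
[(-50, 38.4), (-45, 38.9), (-40, 37.3), (-35, 33.8), (-30, 35.6), (-25, 37.8), (-20, 40.0), (-15, 42.1), (-10, 45.1), (-5, 47.5), (0, 49.9), (5, 51.7), (10, 53.7), (15, 55.9), (20, 59.1), (25, 60.8), (30, 63.1), (35, 66.2), (40, 68.2), (45, 70.5), (50, 70.0)]
slope fit [ 0.46443232 49.46799025]
endstop 1 [86.7 90.6 95.5]
endstop -1 [-96.7 -92.7 -87.6]
```

```bash
cat > go.py <<'E'
import sys
from h import *
x,y,z,yaw=map(float,sys.argv[1:5])
o=ctrl.get_obs(); M=R.from_euler('xyz',o["eef_rot"]); y0=np.rad2deg(o["eef_rot"][2])
d=M.inv().apply(np.array([x,y,z])/1000-o["ee_pos"])/.2
dy=(yaw-y0+180)%360-180
print("t",o["time_s"],"pos",(o["ee_pos"]*1000).round(1),"yaw",y0.round(1),"q6",o["qpos"][5].round(2),"shift",d.round(3),"turn",(-dy/360).round(4))
E
python3 go.py 468.5 301.5 180 93
```

```text
t 1.0 pos [195.2 514.2 205.5] yaw 159.2 q6 -0.07 shift [-1.655 -0.509  0.127] turn 0.1839
```

```bash
python3 go.py 320 340 205 126
```

```text
t 1.0 pos [195.2 514.2 205.5] yaw 159.2 q6 -0.07 shift [-0.892 -0.593  0.002] turn 0.0923
```

Emit:
{"fn": "carry_out", "kwargs": {"motion": [[[-0.89,-0.59,0],0.092],[[-0.89,-0.59,0],0.092],[[-0.89,-0.59,0],0.092],[[-0.89,-0.59,0],0.092],[[-0.89,-0.59,0],0.092],[[-0.89,-0.59,0],0.092],[[-0.89,-0.59,0],0.092],[[-0.89,-0.59,0],0.092]], "hand": -1, "force": 40}}

```text
time_s: 1.8
ee_pos: [0.319, 0.3417, 0.2054]
eef_rot: [-3.141, -0.0, 2.203]
force: [0.2, -0.2, 0.1]
grip_width: 0.0943
grip_force: 0.0
```

```bash
python3 go.py 468.5 301.5 165 93
```

```text
t 1.8 pos [319.  341.7 205.4] yaw 126.2 q6 0.11 shift [-0.604  0.484  0.202] turn 0.0923
```

Emit:
{"fn": "carry_out", "kwargs": {"motion": [[[-0.605,0.482,0.2],0.092],[[-0.605,0.482,0.2],0.092],[[-0.605,0.482,0.2],0.092],[[-0.605,0.482,0.2],0.092],[[-0.605,0.482,0.2],0.092],[[-0.605,0.482,0.2],0.092],[[-0.605,0.482,0.2],0.092],[[-0.605,0.482,0.2],0.092]]}}

```text
time_s: 2.6
ee_pos: [0.4682, 0.3005, 0.1661]
eef_rot: [3.141, -0.0, 1.626]
force: [-0.3, 0.0, 0.3]
grip_width: 0.094
grip_force: 0.0
```

```bash
python3 go.py 468.5 301.5 109.5 93
```

```text
t 2.6 pos [468.2 300.5 166.1] yaw 93.2 q6 0.45 shift [0.005 0.002 0.283] turn 0.0005
```

Emit:
{"fn": "carry_out", "kwargs": {"motion": [[[0.005,0,0.1],0],[[0.005,0,0.2],0],[[0.005,0,0.25],0],[[0.005,0,0.28],0],[[0.005,0,0.28],0],[[0.005,0,0.28],0]]}}

```text
time_s: 3.2
ee_pos: [0.4691, 0.3009, 0.1102]
eef_rot: [3.141, -0.0, 1.623]
force: [0.2, 0.2, 0.5]
grip_width: 0.0939
grip_force: 0.0
```

Emit:
{"fn": "carry_out", "kwargs": {"motion": [[[0,0,0],0],[[0,0,0],0],[[0,0,0],0],[[0,0,0],0],[[0,0,0],0],[[0,0,0],0],[[0,0,0],0],[[0,0,0],0]], "hand": 1, "force": 40}}

```text
time_s: 4.0
ee_pos: [0.4689, 0.3007, 0.1094]
eef_rot: [3.142, 0.0, 1.623]
force: [0.0, 0.3, 0.1]
grip_width: 0.0331
grip_force: 0.0
```

Emit:
{"fn": "carry_out", "kwargs": {"motion": [[[0,0,0],0],[[0,0,0],0],[[0,0,0],0],[[0,0,0],0],[[0,0,-0.05],0],[[0,0,-0.15],0],[[0,0,-0.3],0],[[0,0,-0.3],0]]}}

```text
time_s: 4.8
ee_pos: [0.4701, 0.3014, 0.1735]
eef_rot: [3.136, -0.003, 1.623]
force: [0.7, 0.4, -2.7]
grip_width: 0.0252
grip_force: 40.0
```

```bash
python3 go.py 481.7 -267.2 160 93
```

```text
t 4.8 pos [470.1 301.4 173.5] yaw 93.0 q6 0.45 shift [-2.843 -0.09   0.06 ] turn -0.0001
```

```bash
python3 - <<'E'
from h import *
im,d=camera("scene"); P=cloud("scene",d); cv2.imwrite("pics/w1.png",cv2.resize(im[60:240,80:320],None,fx=3,fy=3))
for r in finder.cut_out("scene","weight")[:1]:
    q=P[r["mask"]]; print(r["conf"],len(q),np.percentile(q,[2,50,98],axis=0).round(4))
    u=r["mask"].nonzero(); print(u[0].min(),u[0].max(),u[1].min(),u[1].max())
E
```

```text
0.82 564 [[ 0.4408  0.2736 -0.006 ]
 [ 0.4659  0.2882  0.1641]
 [ 0.5235  0.4314  0.191 ]]
137 166 145 172
```

View pics/w1.png

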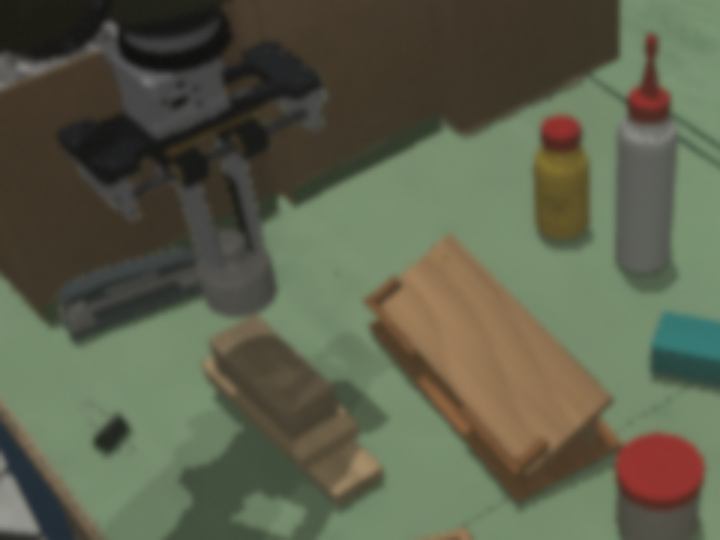

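The weight hangs upright and centred between the fingers, with the stack undisturbed below.

Emit:
{"fn": "carry_out", "kwargs": {"motion": [[[-0.3,0,0],0],[[-0.5,0,0],0],[[-0.7,0,0],0],[[-0.9,0,0],0],[[-1,-0.03,0],0],[[-1,-0.03,0],0]]}}

```text
time_s: 5.5
ee_pos: [0.4723, 0.0985, 0.1681]
eef_rot: [-3.139, 0.001, 1.62]
force: [0.2, 0.7, -2.9]
grip_width: 0.0247
grip_force: 40.0
```

Emit:
{"fn": "carry_out", "kwargs": {"motion": [[[-0.3,0,0],0],[[-0.5,0,0],0],[[-0.7,0,0],0],[[-0.9,0,0],0],[[-1,-0.03,0],0],[[-1,-0.03,0],0]]}}

```text
time_s: 6.1
ee_pos: [0.4771, -0.1007, 0.1682]
eef_rot: [-3.14, -0.0, 1.62]
force: [-0.7, 1.9, -3.8]
grip_width: 0.0246
grip_force: 40.0
```

Emit:
{"fn": "carry_out", "kwargs": {"motion": [[[-0.2,0,0.1],0],[[-0.4,0,0.1],0],[[-0.6,0,0.1],0],[[-0.8,0,0.1],0],[[-0.84,-0.03,0.1],0],[[-0.84,-0.03,0.1],0],[[-0.84,-0.03,0.1],0]]}}

```text
time_s: 6.8
ee_pos: [0.4806, -0.2659, 0.1489]
eef_rot: [-3.141, -0.001, 1.624]
force: [0.1, 0.0, -2.3]
grip_width: 0.0248
grip_force: 40.0
```

```bash
python3 go.py 481.7 -267.2 50 93
```

```text
t 6.8 pos [ 480.6 -265.9  148.9] yaw 93.0 q6 -0.63 shift [-0.007  0.005  0.495] turn 0.0001
```

Emit:
{"fn": "carry_out", "kwargs": {"motion": [[[-0.006,0.005,0.15],0],[[-0.006,0.005,0.3],0],[[-0.006,0.005,0.4],0],[[-0.006,0.005,0.46],0],[[-0.006,0.005,0.49],0],[[-0.006,0.005,0.5],0],[[-0.006,0.005,0.505],0],[[-0.006,0.005,0.505],0],[[-0.006,0.005,0.505],0]]}}

```text
time_s: 7.7
ee_pos: [0.4829, -0.2685, 0.0513]
eef_rot: [3.138, 0.002, 1.623]
force: [-3.1, 4.4, 15.4]
grip_width: 0.0246
grip_force: 40.0
```

Emit:
{"fn": "carry_out", "kwargs": {"motion": [[[0,0,-0.01],0],[[0,0,-0.01],0],[[0,0,-0.01],0],[[0,0,-0.01],0]]}}

```text
time_s: 8.1
ee_pos: [0.4819, -0.2686, 0.0511]
eef_rot: [3.14, 0.001, 1.623]
force: [-0.0, 2.8, 5.5]
grip_width: 0.0249
grip_force: 40.0
```

Emit:
{"fn": "carry_out", "kwargs": {"motion": [[[0,0,0],0],[[0,0,0],0],[[0,0,0],0],[[0,0,0],0],[[0,0,-0.1],0],[[0,0,-0.3],0],[[0,0,-0.6],0],[[0,0,-0.6],0],[[0,0,-0.6],0]], "hand": -1}}

```text
time_s: 9.0
ee_pos: [0.482, -0.269, 0.1721]
eef_rot: [3.139, 0.002, 1.623]
force: [-0.7, -1.3, 1.0]
grip_width: 0.0922
grip_force: 0.0
```

```bash
python3 - <<'E'
from h import *
for n in("scene","top"):
    im,d=camera(n); P=cloud(n,d); X,Y,Z=P[...,0],P[...,1],P[...,2]
    for a,b in((.038,.048),(.056,.068)):
        m=(X>.43)&(X<.53)&(Y>-.32)&(Y<-.22)&(Z>a)&(Z<b); print(n,m.sum(),P[m].mean(0).round(4) if m.any() else 0)
    for nm,z0,z1 in(("long",.008,.022),("short",.026,.038),("block",.058,.073)):
        m=(X>.40)&(X<.53)&(Y>.14)&(Y<.42)&(Z>z0)&(Z<z1); print(nm,[np.round(t,1) for t in cv2.minAreaRect((P[m][:,:2]*1000).astype(np.float32))])
E
python3 go.py 469 270 140 93
```

```text
scene 430 [ 0.4755 -0.2654  0.0434]
scene 133 [ 0.4785 -0.2663  0.0653]
long [array([0., 0.]), array([0., 0.]), np.float64(0.0)]
short [array([0., 0.]), array([0., 0.]), np.float64(0.0)]
block [array([0., 0.]), array([0., 0.]), np.float64(0.0)]
top 74 [ 0.4903 -0.2436  0.0447]
top 0 0
long [array([468.4, 272.2]), array([ 53.4, 209. ]), np.float64(3.0)]
short [array([470.6, 281.9]), array([ 59.5, 150.4]), np.float64(3.1)]
block [array([472. , 286.6]), array([ 50.4, 119.3]), np.float64(2.4)]
t 9.1 pos [ 481.  -268.3  169.1] yaw 93.0 q6 -0.63 shift [2.691 0.08  0.148] turn -0.0001
```

Emit:
{"fn": "carry_out", "kwargs": {"motion": [[[0.3,0,0],0],[[0.5,0,0],0],[[0.7,0,0],0],[[0.9,0.03,0],0],[[1,0.03,0],0],[[1,0.03,0],0]]}}

```text
time_s: 9.7
ee_pos: [0.4763, -0.0665, 0.1688]
eef_rot: [-3.139, -0.001, 1.626]
force: [-0.0, -0.2, -0.4]
grip_width: 0.0939
grip_force: 0.0
```

Emit:
{"fn": "carry_out", "kwargs": {"motion": [[[0.3,0,0],0],[[0.5,0,0],0],[[0.7,0,0],0],[[0.9,0.03,0],0],[[1,0.03,0],0],[[1,0.03,0],0]]}}

```text
time_s: 10.3
ee_pos: [0.4723, 0.1324, 0.169]
eef_rot: [-3.139, 0.0, 1.625]
force: [-0.0, 0.0, 1.0]
grip_width: 0.094
grip_force: 0.0
```

```bash
python3 go.py 471 285.5 110 92.6
```

```text
t 10.3 pos [472.3 132.4 169. ] yaw 93.1 q6 0.14 shift [0.765 0.035 0.295] turn 0.0014
```

Emit:
{"fn": "carry_out", "kwargs": {"motion": [[[0.25,0,0.1],0],[[0.5,0,0.2],0],[[0.765,0.035,0.295],0.001],[[0.765,0.035,0.295],0.001],[[0.765,0.035,0.295],0.001],[[0.765,0.035,0.295],0.001]]}}

```text
time_s: 10.9
ee_pos: [0.4722, 0.2829, 0.1113]
eef_rot: [-3.141, 0.001, 1.615]
force: [-0.2, -0.6, -0.3]
grip_width: 0.0941
grip_force: 0.0
```

```bash
python3 go.py 471 285.5 40 92.6
```

```text
t 10.9 pos [472.2 282.9 111.3] yaw 92.6 q6 0.43 shift [ 0.014 -0.005  0.357] turn -0.0001
```

Emit:
{"fn": "carry_out", "kwargs": {"motion": [[[0.01,-0.005,0.15],0],[[0.01,-0.005,0.28],0],[[0.01,-0.005,0.34],0],[[0.01,-0.005,0.355],0],[[0.01,-0.005,0.355],0],[[0.01,-0.005,0.355],0]]}}

```text
time_s: 11.5
ee_pos: [0.4713, 0.2865, 0.0418]
eef_rot: [3.14, -0.001, 1.616]
force: [-0.6, 0.5, 1.0]
grip_width: 0.0942
grip_force: 0.0
```

Emit:
{"fn": "carry_out", "kwargs": {"motion": [[[0,0,0],0],[[0,0,0],0],[[0,0,0],0],[[0,0,0],0],[[0,0,0],0],[[0,0,0],0],[[0,0,0],0],[[0,0,0],0],[[0,0,-0.05],0],[[0,0,-0.15],0],[[0,0,-0.4],0],[[0,0,-0.4],0]], "hand": 1, "force": 30}}

```text
time_s: 12.7
ee_pos: [0.4729, 0.2879, 0.1269]
eef_rot: [3.133, -0.004, 1.616]
force: [0.5, 0.2, -1.1]
grip_width: 0.0497
grip_force: 30.0
```

```bash
python3 go.py 448.7 11.5 120 69.9
```

```text
t 12.7 pos [472.9 287.9 126.9] yaw 92.6 q6 0.43 shift [-1.375 -0.184  0.028] turn 0.0631
```

Emit:
{"fn": "carry_out", "kwargs": {"motion": [[[-0.2,-0.03,0],0.02],[[-0.4,-0.06,0],0.04],[[-0.6,-0.1,0],0.063],[[-0.7,-0.1,0],0.063],[[-0.7,-0.1,0],0.063],[[-0.7,-0.1,0],0.063]]}}

```text
time_s: 13.3
ee_pos: [0.4572, 0.146, 0.1207]
eef_rot: [3.141, -0.0, 1.22]
force: [0.1, 0.5, -1.2]
grip_width: 0.0498
grip_force: 30.0
```

```bash
python3 go.py 448.7 11 110 69.9
```

```text
t 13.3 pos [457.2 146.  120.7] yaw 69.9 q6 0.58 shift [-0.648  0.192  0.053] turn 0.0
```

Emit:
{"fn": "carry_out", "kwargs": {"motion": [[[-0.2,0.06,0.05],0],[[-0.4,0.12,0.05],0],[[-0.6,0.18,0.05],0],[[-0.648,0.192,0.05],0],[[-0.648,0.192,0.05],0],[[-0.648,0.192,0.05],0]]}}

```text
time_s: 13.9
ee_pos: [0.4489, 0.0121, 0.1105]
eef_rot: [-3.142, -0.0, 1.221]
force: [-0.4, 0.0, -1.8]
grip_width: 0.0495
grip_force: 30.0
```

```bash
python3 go.py 448.7 11 18 69.9; python3 - <<'E'
from h import *
im,d=camera("top"); P=cloud("top",d); X,Y,Z=P[...,0],P[...,1],P[...,2]
for nm,z0,z1 in(("long",.008,.022),("short",.026,.038)):
    m=(X>.40)&(X<.53)&(Y>.14)&(Y<.42)&(Z>z0)&(Z<z1); print(nm,[np.round(t,1) for t in cv2.minAreaRect((P[m][:,:2]*1000).astype(np.float32))])
E
```

```text
t 13.9 pos [448.9  12.1 110.5] yaw 70.0 q6 0.29 shift [-0.006  0.001  0.462] turn 0.0002
long [array([469.2, 272.5]), array([ 60.5, 208.6]), np.float64(0.0)]
short [array([471.1, 281.9]), array([ 60.6, 150.8]), np.float64(3.3)]
```

Emit:
{"fn": "carry_out", "kwargs": {"motion": [[[-0.006,0,0.15],0],[[-0.006,0,0.3],0],[[-0.006,0,0.4],0],[[-0.006,0,0.44],0],[[-0.006,0,0.455],0],[[-0.006,0,0.46],0],[[-0.006,0,0.465],0],[[-0.006,0,0.465],0]]}}

```text
time_s: 14.75
ee_pos: [0.4486, 0.0098, 0.0181]
eef_rot: [3.14, -0.0, 1.221]
force: [-0.7, 0.1, -1.3]
grip_width: 0.0497
grip_force: 30.0
```

Emit:
{"fn": "carry_out", "kwargs": {"motion": [[[0,0,0.005],0],[[0,0,0.008],0],[[0,0,0.008],0],[[0,0,0.008],0]]}}

```text
time_s: 15.15
ee_pos: [0.4484, 0.0098, 0.0164]
eef_rot: [3.141, -0.0, 1.22]
force: [-2.2, 0.3, 6.8]
grip_width: 0.0499
grip_force: 30.0
```

Emit:
{"fn": "carry_out", "kwargs": {"motion": [[[0,0,0],0],[[0,0,0],0],[[0,0,0],0],[[0,0,0],0],[[0,0,-0.1],0],[[0,0,-0.3],0],[[0,0,-0.6],0],[[0,0,-0.6],0]], "hand": -0.6}}

```text
time_s: 15.95
ee_pos: [0.4501, 0.0097, 0.1406]
eef_rot: [3.135, -0.002, 1.221]
force: [-0.4, -1.0, -0.9]
grip_width: 0.0754
grip_force: 0.0
```

```bash
python3 go.py 470.5 281 110 93.2
```

```text
t 15.95 pos [450.1   9.7 140.6] yaw 69.9 q6 0.29 shift [ 1.309 -0.371  0.153] turn -0.0646
```

Emit:
{"fn": "carry_out", "kwargs": {"motion": [[[0.25,-0.07,0],-0.02],[[0.5,-0.14,0],-0.04],[[0.7,-0.2,0],-0.0646],[[0.7,-0.2,0],-0.0646],[[0.7,-0.2,0],-0.0646],[[0.7,-0.2,0],-0.0646]], "hand": -1}}

```text
time_s: 16.55
ee_pos: [0.4585, 0.1542, 0.1355]
eef_rot: [-3.141, 0.0, 1.625]
force: [0.6, -0.6, 0.7]
grip_width: 0.0939
grip_force: 0.0
```

```bash
python3 - <<'E'
from h import *
C=[]
for n in("top","scene"):
    im,d=camera(n); P=cloud(n,d); X,Y,Z=P[...,0],P[...,1],P[...,2]; cv2.imwrite(f"pics/{n}2.png",im)
    for nm,a in(("short",(.4,.53,.14,.42,.026,.038)),("block",(.38,.52,-.07,.1,.035,.055)),("longends",(.4,.53,.14,.2,.01,.02)),("longends",(.4,.53,.362,.42,.01,.02))):
        m=(X>a[0])&(X<a[1])&(Y>a[2])&(Y<a[3])&(Z>a[4])&(Z<a[5]); print(n,nm,m.sum(),[np.round(t,1) for t in cv2.minAreaRect((P[m][:,:2]*1000).astype(np.float32))] if m.sum()>4 else 0)
E
python3 go.py 470.5 281 110 93.2
```

```text
top short 566 [array([470.1, 293.9]), array([ 60.5, 125.7]), np.float64(3.0)]
top block 801 [array([448.7,   9.8]), array([120.1,  50.5]), np.float64(70.1)]
top longends 0 0
top longends 83 [array([467.5, 369.6]), array([44.8, 15.4]), np.float64(0.3)]
scene short 670 [array([470.3, 279.1]), array([ 60.9, 149.1]), np.float64(3.2)]
scene block 1032 [array([448.1,   9. ]), array([122.1,  50.2]), np.float64(70.0)]
scene longends 224 [array([474.6, 182.3]), array([47.3, 35.3]), np.float64(1.2)]
scene longends 4 0
t 16.65 pos [458.7 154.  135.7] yaw 93.0 q6 0.19 shift [0.631 0.093 0.129] turn -0.0004
```

Emit:
{"fn": "carry_out", "kwargs": {"motion": [[[0.25,0.04,0.1],0],[[0.5,0.09,0.13],0],[[0.631,0.093,0.13],0],[[0.631,0.093,0.13],0],[[0.631,0.093,0.13],0],[[0.631,0.093,0.13],0]]}}

```text
time_s: 17.25
ee_pos: [0.4705, 0.2807, 0.11]
eef_rot: [3.142, 0.0, 1.625]
force: [-0.8, -0.4, 0.6]
grip_width: 0.0943
grip_force: 0.0
```

```bash
python3 go.py 470.5 280.5 24 93.2
```

```text
t 17.25 pos [470.5 280.7 110. ] yaw 93.1 q6 0.42 shift [-0.001  0.     0.43 ] turn -0.0003
```

Emit:
{"fn": "carry_out", "kwargs": {"motion": [[[0,0,0.15],0],[[0,0,0.3],0],[[0,0,0.4],0],[[0,0,0.43],0],[[0,0,0.43],0],[[0,0,0.43],0]]}}

```text
time_s: 17.85
ee_pos: [0.4709, 0.2819, 0.0251]
eef_rot: [3.14, -0.001, 1.626]
force: [-0.1, -0.3, 0.5]
grip_width: 0.0936
grip_force: 0.0
```

Emit:
{"fn": "carry_out", "kwargs": {"motion": [[[0,0,0],0],[[0,0,0],0],[[0,0,0],0],[[0,0,0],0],[[0,0,0],0],[[0,0,0],0],[[0,0,0],0],[[0,0,-0.05],0],[[0,0,-0.15],0],[[0,0,-0.4],0],[[0,0,-0.6],0],[[0,0,-0.6],0]], "hand": 1, "force": 30}}

```text
time_s: 19.05
ee_pos: [0.4722, 0.2831, 0.1499]
eef_rot: [3.133, -0.004, 1.627]
force: [0.6, 0.5, -0.8]
grip_width: 0.0595
grip_force: 30.0
```

```bash
python3 go.py 643 -192 160 91.8
```

```text
t 19.05 pos [472.2 283.1 149.9] yaw 93.2 q6 0.42 shift [-2.419  0.721 -0.053] turn 0.0039
```

Emit:
{"fn": "carry_out", "kwargs": {"motion": [[[-0.2,0,-0.05],0],[[-0.4,0,-0.05],0],[[-0.6,0,-0.05],0],[[-0.8,0.02,-0.05],0],[[-1,0.1,-0.05],0],[[-1,0.1,-0.05],0]]}}

```text
time_s: 19.65
ee_pos: [0.5022, 0.0798, 0.1536]
eef_rot: [-3.141, 0.001, 1.622]
force: [-0.3, 0.7, -0.9]
grip_width: 0.0596
grip_force: 30.0
```

Emit:
{"fn": "carry_out", "kwargs": {"motion": [[[-0.2,0.1,0],0],[[-0.4,0.2,0],0],[[-0.6,0.3,0],0],[[-0.8,0.35,0],0.004],[[-1,0.35,0],0.004],[[-1,0.35,0],0.004]]}}

```text
time_s: 20.25
ee_pos: [0.582, -0.1158, 0.153]
eef_rot: [-3.14, 0.0, 1.598]
force: [0.3, 1.3, -0.7]
grip_width: 0.0594
grip_force: 30.0
```

```bash
python3 go.py 643 -192 130 91.8
```

```text
t 20.25 pos [ 582.  -115.8  153. ] yaw 91.5 q6 -0.28 shift [-0.389  0.295  0.114] turn -0.0007
```

Emit:
{"fn": "carry_out", "kwargs": {"motion": [[[-0.2,0.15,0],0],[[-0.389,0.295,0.05],0],[[-0.389,0.295,0.1],0],[[-0.389,0.295,0.1],0],[[-0.389,0.295,0.1],0],[[-0.389,0.295,0.1],0]]}}

```text
time_s: 20.85
ee_pos: [0.6437, -0.1871, 0.135]
eef_rot: [3.141, 0.0, 1.603]
force: [0.1, 0.5, -0.3]
grip_width: 0.0597
grip_force: 30.0
```

```bash
python3 - <<'E'
from h import *
for n in("top","scene"):
    im,d=camera(n); P=cloud(n,d); cv2.imwrite(f"pics/{n}3.png",im)
    X,Y,Z=P[...,0],P[...,1],P[...,2]
    m=(X>.55)&(X<.72)&(Y>-.30)&(Y<-.09)&(Z>.13)&(Z<.155); q=P[m]; m2=(abs(q[:,2]-np.median(q[:,2]))<.006); q=q[m2]; print(n,len(q),np.median(q[:,2]),[np.round(t,1) for t in cv2.minAreaRect((q[:,:2]*1000).astype(np.float32))])
E
python3 go.py 643 -192 69.5 91.8
```

```text
top 194 0.1423088674754296 [array([ 657.6, -181.6]), array([ 59. , 154.7]), np.float64(14.7)]
scene 1195 0.14287141255104852 [array([ 642.6, -192.6]), array([147.2,  86.2]), np.float64(81.5)]
t 20.95 pos [ 643.8 -187.5  135. ] yaw 91.8 q6 -0.37 shift [-0.022 -0.005  0.328] turn 0.0
```

Emit:
{"fn": "carry_out", "kwargs": {"motion": [[[-0.02,-0.004,0.1],0],[[-0.02,-0.004,0.2],0],[[-0.02,-0.004,0.28],0],[[-0.02,-0.004,0.31],0],[[-0.02,-0.004,0.325],0],[[-0.02,-0.004,0.325],0],[[-0.02,-0.004,0.325],0]]}}

```text
time_s: 21.65
ee_pos: [0.6434, -0.1924, 0.0698]
eef_rot: [3.14, 0.0, 1.601]
force: [0.6, 0.3, -0.6]
grip_width: 0.0594
grip_force: 30.0
```

Emit:
{"fn": "carry_out", "kwargs": {"motion": [[[0,0,0],0],[[0,0,0],0],[[0,0,0],0],[[0,0,0],0],[[0,0,0],0],[[0,0,-0.1],0],[[0,0,-0.2],0],[[0,0,-0.4],0],[[0,0,-0.6],0],[[0,0,-0.6],0]], "hand": -0.5}}

```text
time_s: 22.65
ee_pos: [0.6448, -0.1929, 0.1954]
eef_rot: [3.133, 0.003, 1.601]
force: [0.3, 0.2, 0.4]
grip_width: 0.0704
grip_force: 0.0
```

```bash
cat > chk.py <<'E'
import sys
from h import *
nm,ox,oy,yw,w,L=sys.argv[1],*map(float,sys.argv[2:])
yw=np.deg2rad(yw);c,s=np.cos(yw),np.sin(yw)
for n in("top","scene"):
    im,d=camera(n); P=cloud(n,d); cv2.imwrite(f"pics/{nm}_{n}.png",im)
    D=P[...,:2]*1000-[ox,oy]; lx=D@[c,s]; ly=D@[-s,c]; Z=P[...,2]*1000
    h=(Z-32-(lx+45)*np.tan(.436))*np.cos(.436) # height normal to slope
    u=(lx+45)*np.cos(.436)+(Z-32)*np.sin(.436)
    m=(abs(lx)<80)&(abs(ly)<140)&(h>11)&(h<40)
    q=np.stack([u[m],ly[m]],1).astype(np.float32)
    if len(q)<10: print(n,len(q)); continue
    A=np.c_[lx[m],ly[m],np.ones(m.sum())]; co=np.linalg.lstsq(A,Z[m],rcond=None)[0]
    print(n,len(q),"rect(u,ly)",[np.round(t,1) for t in cv2.minAreaRect(q)],"u",np.percentile(q[:,0],[1,99]).round(1),"ly",np.percentile(q[:,1],[1,99]).round(1),"h",np.percentile(h[m],[5,50,95]).round(1),"tilt",np.rad2deg(np.arctan(co[:2])).round(1))
E
python3 chk.py s1 660 -192 1.8 60 150
```

```text
top 201 rect(u,ly) [array([29.8, 72.5]), array([47.3, 73. ]), np.float64(80.6)] u [-5. 62.] ly [46.  96.2] h [11.6 15.7 21. ] tilt [25.2 -2.7]
scene 1937 rect(u,ly) [array([27.1, -0.3]), array([194.5,  68.9]), np.float64(89.9)] u [-5.1 60.4] ly [-82.9  75.3] h [12.6 15.8 18.5] tilt [25.4  0.1]
```

```bash
python3 -c "
import cv2;i=cv2.imread('pics/s1_scene.png');cv2.imwrite('pics/c1.png',cv2.resize(i[200:340,270:430],None,fx=4,fy=4,interpolation=2))"; python3 go.py 472 280 160 92
```

```text
t 22.75 pos [ 643.2 -192.3  189.4] yaw 91.8 q6 -0.38 shift [ 2.387 -0.783  0.145] turn -0.0007
```

View pics/c1.png

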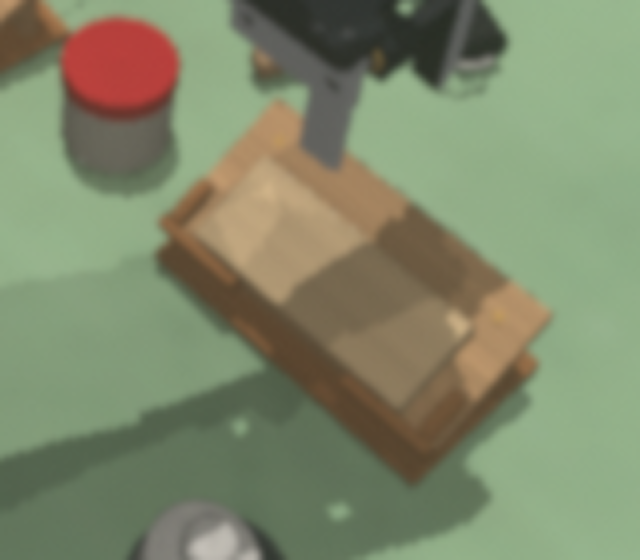

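```bash
cat > chk2.py <<'E'
import sys
from h import *
ox,oy,yw=map(float,sys.argv[1:4]); yw=np.deg2rad(yw);c,s=np.cos(yw),np.sin(yw)
for n in("top","scene"):
    im,d=camera(n); P=cloud(n,d)
    D=P[...,:2]*1000-[ox,oy]; lx=D@[c,s]; ly=D@[-s,c]; Z=P[...,2]*1000
    h=(Z-32-(lx+45)*np.tan(.436))*np.cos(.436); u=(lx+45)*np.cos(.436)+(Z-32)*np.sin(.436)
    m=(u>34)&(u<75)&(abs(ly)<130)&(h>8)&(h<19)
    print(n,m.sum(),"ly",np.percentile(ly[m],[1,99]).round(1),"rect",[np.round(t,1) for t in cv2.minAreaRect(np.stack([u[m],ly[m]],1).astype(np.float32))])
    for a in range(-90,100,20):
        k=m&(abs(ly-a)<5)
        if k.sum()>5: print("  ",a,"umax",np.percentile(u[k],98).round(1))
    k=(u>-12)&(u<12)&(abs(ly)<35)&(h>3)&(h<25); print("gap lower edge umin",np.percentile(u[k],[1,5]).round(1),k.sum())
E
python3 chk2.py 660 -192 1.8
```

```text
top 93 ly [45.3 73.8] rect [array([48.4, 58.3]), array([31.3, 28.7]), np.float64(89.0)]
   50 umax 61.8
   70 umax 62.2Traceback (most recent call last):
  File "chk2.py", line 13, in <module>
    k=(u>-12)&(u<12)&(abs(ly)<35)&(h>3)&(h<25); print("gap lower edge umin",np.percentile(u[k],[1,5]).round(1),k.sum())
                                                                            ~~~~~~~~~~~~~^^^^^^^^^^^^
    return _quantile_unchecked(
        a, q, axis, out, overwrite_input, method, keepdims, weights)
    return _ureduce(a,
                    func=_quantile_ureduce_func,
    ...<5 lines>...
                    overwrite_input=overwrite_input,
                    method=method)
    r = func(a, **kwargs)
    result = _quantile(arr,
                       quantiles=q,
    ...<2 lines>...
                       out=out,
                       weights=wgt)
    slices_having_nans = np.isnan(arr[-1, ...])
                                  ~~~^^^^^^^^^
IndexError: index -1 is out of bounds for axis 0 with size 0
```

The short board lies flat on the narrow stand, its lower edge about 2 mm from the ledge and centred to within 2 mm. Next is the long board.

Emit:
{"fn": "carry_out", "kwargs": {"motion": [[[0.25,-0.1,0],0],[[0.5,-0.2,0],0],[[0.75,-0.4,0],0],[[1,-0.6,0],0],[[1,-0.78,0],0],[[1,-0.78,0],0]], "hand": -1}}

```text
time_s: 23.4
ee_pos: [0.4772, 0.0048, 0.1873]
eef_rot: [-3.138, -0.0, 1.603]
force: [0.8, 0.0, 0.7]
grip_width: 0.0943
grip_force: 0.0
```

Emit:
{"fn": "carry_out", "kwargs": {"motion": [[[0.25,0,0],0],[[0.5,0,0],0],[[0.75,0,0],0],[[0.8,0,0.1],0],[[0.8,0,0.1],0],[[0.8,0,0.1],0]]}}

```text
time_s: 24.0
ee_pos: [0.4756, 0.1622, 0.1681]
eef_rot: [-3.139, 0.001, 1.601]
force: [-0.7, -0.4, 0.1]
grip_width: 0.0941
grip_force: 0.0
```

```bash
python3 chk2.py 660 -192 1.8 2>&1 | grep -v "^ *File\|\^\|_"; python3 - <<'E'
from h import *
for n in("top","scene"):
    im,d=camera(n); P=cloud(n,d); X,Y,Z=P[...,0],P[...,1],P[...,2]; cv2.imwrite(f"pics/{n}4.png",im)
    m=(X>.4)&(X<.53)&(Y>.14)&(Y<.42)&(Z>.01)&(Z<.02); print(n,m.sum(),[np.round(t,1) for t in cv2.minAreaRect((P[m][:,:2]*1000).astype(np.float32))],np.median(Z[m]))
E
python3 go.py 470 270.5 100 92.0
```

```text
top 487 ly [-73.2  73.7] rect [array([48.4,  1.1]), array([166.1,  28.7]), np.float64(89.9)]
   -70 umax 61.5
   -50 umax 61.2
   -30 umax 61.5
   -10 umax 61.8
   10 umax 62.6
   30 umax 61.1
   50 umax 61.8
   70 umax 61.8
gap lower edge umin [1.1 2.2] 90
scene 821 ly [-74.7  71.9] rect [array([47.6, -0.8]), array([150. ,  27.3]), np.float64(89.9)]
   -70 umax 60.2
   -50 umax 60.4
   -30 umax 60.0
   -10 umax 59.8
   10 umax 60.3
   30 umax 60.7
   50 umax 59.7
   70 umax 59.7
gap lower edge umin [1.2 1.5] 168
top 501 [array([470.7, 303.3]), array([ 48.1, 147.3]), np.float64(2.3)] 0.015124172838820948
scene 1067 [array([471.1, 271.3]), array([ 49.2, 213.3]), np.float64(2.5)] 0.01582554583714335
t 24.2 pos [476.4 161.8 169.4] yaw 91.7 q6 0.23 shift [ 0.544 -0.017  0.347] turn -0.0009
```

Emit:
{"fn": "carry_out", "kwargs": {"motion": [[[0.25,0,0.1],0],[[0.5,-0.01,0.2],-0.0016],[[0.544,-0.01,0.35],-0.0016],[[0.544,-0.01,0.35],-0.0016],[[0.544,-0.01,0.35],-0.0016],[[0.544,-0.01,0.35],-0.0016]]}}

```text
time_s: 24.8
ee_pos: [0.4718, 0.2706, 0.1005]
eef_rot: [3.14, -0.001, 1.61]
force: [0.2, -0.3, -0.1]
grip_width: 0.0939
grip_force: 0.0
```

```bash
python3 go.py 471 271 8 92.4
```

```text
t 24.8 pos [471.8 270.6 100.5] yaw 92.2 q6 0.41 shift [ 0.002 -0.005  0.463] turn -0.0004
```

Emit:
{"fn": "carry_out", "kwargs": {"motion": [[[0,-0.003,0.15],0],[[0,-0.003,0.3],0],[[0,-0.003,0.4],0],[[0,-0.003,0.45],0],[[0,-0.003,0.463],0],[[0,-0.003,0.463],0],[[0,-0.003,0.463],0]]}}

```text
time_s: 25.5
ee_pos: [0.4709, 0.2716, 0.0075]
eef_rot: [3.14, -0.001, 1.611]
force: [0.1, 0.5, 0.3]
grip_width: 0.0939
grip_force: 0.0
```

Emit:
{"fn": "carry_out", "kwargs": {"motion": [[[0,0,0],0],[[0,0,0],0],[[0,0,0],0],[[0,0,0],0],[[0,0,0],0],[[0,0,0],0],[[0,0,0],0],[[0,0,0],0],[[0,0,-0.05],0],[[0,0,-0.2],0],[[0,0,-0.5],0],[[0,0,-0.7],0]], "hand": 1, "force": 30}}

```text
time_s: 26.7
ee_pos: [0.4696, 0.2711, 0.1483]
eef_rot: [-3.141, 0.0, 1.611]
force: [0.5, -0.4, -1.7]
grip_width: 0.0473
grip_force: 30.0
```

```bash
python3 go.py 613 201.5 140 85.4
```

```text
t 26.7 pos [469.6 271.1 148.3] yaw 92.3 q6 0.42 shift [-0.377  0.702  0.041] turn 0.0192
```

Emit:
{"fn": "carry_out", "kwargs": {"motion": [[[-0.1,0.2,0],0],[[-0.2,0.4,0],0.01],[[-0.3,0.6,0],0.019],[[-0.377,0.7,0.04],0.019],[[-0.377,0.7,0.04],0.019],[[-0.377,0.7,0.04],0.019],[[-0.377,0.7,0.04],0.019]]}}

```text
time_s: 27.4
ee_pos: [0.6125, 0.2024, 0.1389]
eef_rot: [3.141, -0.0, 1.493]
force: [0.1, 1.1, -0.2]
grip_width: 0.0475
grip_force: 30.0
```

```bash
python3 go.py 612.5 201.5 64 85.4;python3 - <<'E'
from h import *
im,d=camera("scene"); P=cloud("scene",d); X,Y,Z=P[...,0],P[...,1],P[...,2]
m=(X>.5)&(X<.68)&(Y>.08)&(Y<.33)&(Z>.135)&(Z<.157); q=P[m]; q=q[abs(q[:,2]-np.median(q[:,2]))<.005]; print(len(q),np.median(q[:,2]),[np.round(t,1) for t in cv2.minAreaRect((q[:,:2]*1000).astype(np.float32))])
E
```

```text
t 27.4 pos [612.5 202.4 138.9] yaw 85.5 q6 0.34 shift [-0.005 -0.     0.375] turn 0.0004
948 0.14844513393696956 [array([610.7, 201.3]), array([ 70.8, 209.6]), np.float64(2.6)]
```

Emit:
{"fn": "carry_out", "kwargs": {"motion": [[[-0.004,0,0.1],0],[[-0.004,0,0.2],0],[[-0.004,0,0.3],0],[[-0.004,0,0.35],0],[[-0.004,0,0.37],0],[[-0.004,0,0.377],0],[[-0.004,0,0.377],0],[[-0.004,0,0.377],0]]}}

```text
time_s: 28.25
ee_pos: [0.6134, 0.2011, 0.0638]
eef_rot: [3.14, -0.0, 1.492]
force: [0.0, -0.4, -0.6]
grip_width: 0.0475
grip_force: 30.0
```

Emit:
{"fn": "carry_out", "kwargs": {"motion": [[[0,0,0],0],[[0,0,0],0],[[0,0,0],0],[[0,0,0],0],[[0,0,0],0],[[0,0,-0.1],0],[[0,0,-0.2],0],[[0,0,-0.4],0],[[0,0,-0.7],0],[[0,0,-0.7],0]], "hand": -0.32}}

```text
time_s: 29.25
ee_pos: [0.6146, 0.2015, 0.2093]
eef_rot: [3.133, -0.003, 1.492]
force: [-0.3, 0.1, 0.7]
grip_width: 0.0619
grip_force: 0.0
```

Emit:
{"fn": "carry_out", "kwargs": {"motion": [[[0,-0.3,0],0],[[0,-0.6,0],0],[[0,-1,0],0],[[0,-1,0],0],[[0,-1,0],0],[[0,-1,0],0],[[0,-1,0],0]]}}

```text
time_s: 29.95
ee_pos: [0.4146, 0.2167, 0.2029]
eef_rot: [3.141, -0.0, 1.492]
force: [-1.0, -0.0, -0.1]
grip_width: 0.0621
grip_force: 0.0
```

```bash
python3 chk2.py 634.5 199.7 -4.6; python3 -c "
from h import *
i,_=camera('scene');cv2.imwrite('pics/c2.png',cv2.resize(i[100:400,130:430],None,fx=2,fy=2,interpolation=2))"
```

```text
top 386 ly [-102.   103.8] rect [array([43. ,  8.2]), array([ 17.9, 221.7]), np.float64(0.0)]
   -90 umax 47.7
   -70 umax 48.8
   -50 umax 48.7
   -30 umax 50.4
   -10 umax 48.8
   10 umax 48.3
   30 umax 48.8
   50 umax 48.0
   70 umax 48.7
   90 umax 48.4
gap lower edge umin [0.5 0.8] 102
scene 330 ly [-104.5  101.2] rect [array([40.8, -0.5]), array([ 13.6, 211.5]), np.float64(0.0)]
   -90 umax 46.1
   -70 umax 47.1
   -50 umax 46.7
   -30 umax 46.2
   -10 umax 47.4
   10 umax 47.0
   30 umax 46.3
   50 umax 47.5
   70 umax 47.0
   90 umax 46.5
gap lower edge umin [-0.1  0.4] 98
```

View pics/c2.png

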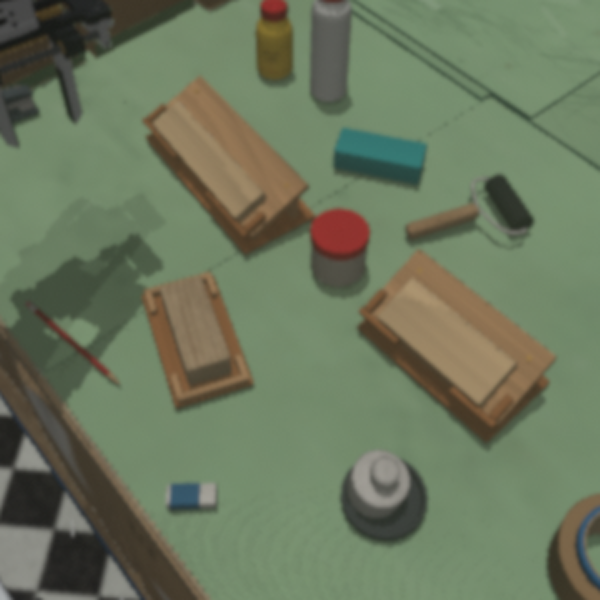

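Everything is placed: long board (225,165), short board (445,340), block (195,330), weight (383,490), pot untouched (340,245). I'll check the weight's centring before handing in.

```bash
python3 - <<'E'
from h import *
for n in("scene","top"):
    im,d=camera(n); P=cloud(n,d); X,Y,Z=P[...,0],P[...,1],P[...,2]
    B=(X>.42)&(X<.54)&(Y>-.33)&(Y<-.21)
    for nm,a,b in(("body",.036,.048),("knob",.058,.068),("dish",.004,.016)):
        m=B&(Z>a)&(Z<b); print(n,nm,m.sum(),np.median(Z[m]).round(4),[np.round(t,1) for t in cv2.minAreaRect((P[m][:,:2]*1000).astype(np.float32))])
E
```

```text
scene body 470 0.0436 [array([ 479.4, -261.1]), array([56. , 57.3]), np.float64(78.6)]
scene knob 133 0.0661 [array([ 479.2, -264.7]), array([25.4, 26.4]), np.float64(71.6)]
scene dish 634 0.0078 [array([ 479. , -271.2]), array([77.4, 87. ]), np.float64(58.4)]
top body 213 0.0438 [array([ 480.8, -258. ]), array([55.9, 55.6]), np.float64(87.0)]
top knob 63 0.0644 [array([ 480.8, -262.7]), array([27.1, 26.3]), np.float64(5.5)]
top dish 277 0.0101 [array([ 481.5, -265.5]), array([87.4, 85.3]), np.float64(82.2)]
```

```bash
python3 - <<'E'
from h import *
for n in("scene","top"):
    im,d=camera(n); P=cloud(n,d); X,Y,Z=P[...,0],P[...,1],P[...,2]
    if n=="scene": cv2.imwrite("pics/w9.png",cv2.resize(im[310:385,280:370],None,fx=8,fy=8,interpolation=2))
    B=np.hypot(X-.4805,Y+.262)<.027
    q=P[B&(Z>.036)&(Z<.05)]; 
    for _ in range(3):
        A=np.c_[q[:,:2]-[.4805,-.262],np.ones(len(q))]; c=np.linalg.lstsq(A,q[:,2],rcond=None)[0]; r=q[:,2]-A@c; q=q[abs(r)<2*r.std()+1e-4]
    print(n,len(q),"slopes",c.round(3),"std",r.std().round(4))
    q=P[(np.hypot(X-.4805,Y+.264)<.010)&(Z>.058)&(Z<.07)]; A=np.c_[q[:,:2]-q[:,:2].mean(0),np.ones(len(q))]; print("knob",len(q),np.linalg.lstsq(A,q[:,2],rcond=None)[0].round(3))
# reference: weight on stack at start
for n,cx,cy in(("top",.4692,.3031),("scene",.4676,.300)):
    P=cloud(n,np.load(f"{n}0.npy")); X,Y,Z=P[...,0],P[...,1],P[...,2]
    q=P[(np.hypot(X-cx,Y-cy)<.027)&(Z>.098)&(Z<.112)]
    for _ in range(3):
        A=np.c_[q[:,:2]-[cx,cy],np.ones(len(q))]; c=np.linalg.lstsq(A,q[:,2],rcond=None)[0]; r=q[:,2]-A@c; q=q[abs(r)<2*r.std()+1e-4]
    print("ref",n,len(q),c.round(3),r.std().round(4))
E
```

```text
scene 384 slopes [-0.006  0.163  0.044] std 0.0013
knob 76 [-0.044  0.151  0.067]
top 180 slopes [-0.008  0.154  0.044] std 0.002
knob 33 [0.092 0.204 0.066]
ref top 209 [ 0.039 -0.008  0.102] 0.0021
ref scene 188 [0.012 0.017 0.103] 0.0014
```

View pics/w9.png

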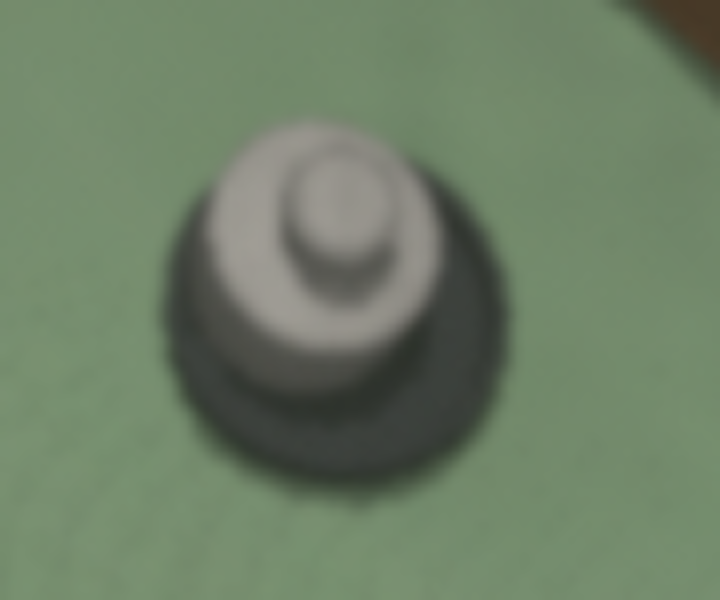

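The weight leans on the dish rim at about 0.155 rad, so step 1 was never met. Redoing it now with later steps already met would break the order. I have about 80 s left, so I'll take the things out again and redo them in order. First the block goes to the bench, then the weight gets pushed off the rim.

```bash
python3 go.py 448.4 9.7 110 69.9
```

```text
t 30.3 pos [414.  216.6 202.6] yaw 85.5 q6 0.48 shift [-1.018  0.254  0.463] turn 0.0432
```

Emit:
{"fn": "carry_out", "kwargs": {"motion": [[[-0.25,0.06,0.1],0.02],[[-0.5,0.12,0.2],0.043],[[-0.75,0.2,0.3],0.043],[[-1,0.254,0.4],0.043],[[-1,0.254,0.46],0.043],[[-1,0.254,0.46],0.043],[[-1,0.254,0.46],0.043]], "hand": -0.6}}

```text
time_s: 31.0
ee_pos: [0.4486, 0.0135, 0.111]
eef_rot: [-3.141, 0.0, 1.221]
force: [0.6, -1.1, 0.4]
grip_width: 0.0752
grip_force: 0.0
```

```bash
python3 go.py 448.4 9.7 17.5 69.9
```

```text
t 31.0 pos [448.6  13.5 111. ] yaw 69.9 q6 0.3 shift [-0.018  0.006  0.468] turn 0.0001
```

Emit:
{"fn": "carry_out", "kwargs": {"motion": [[[-0.016,0.004,0.15],0],[[-0.016,0.004,0.3],0],[[-0.016,0.004,0.42],0],[[-0.016,0.004,0.465],0],[[-0.016,0.004,0.465],0],[[-0.016,0.004,0.465],0]]}}

```text
time_s: 31.6
ee_pos: [0.449, 0.0105, 0.0191]
eef_rot: [3.14, -0.0, 1.223]
force: [0.3, 0.1, 0.6]
grip_width: 0.0756
grip_force: 0.0
```

Emit:
{"fn": "carry_out", "kwargs": {"motion": [[[0,0,0],0],[[0,0,0],0],[[0,0,0],0],[[0,0,0],0],[[0,0,0],0],[[0,0,-0.05],0],[[0,0,-0.2],0],[[0,0,-0.4],0],[[0,0,-0.4],0],[[0,0,-0.4],0]], "hand": 1, "force": 30}}

```text
time_s: 32.6
ee_pos: [0.4483, 0.0101, 0.0984]
eef_rot: [3.14, -0.0, 1.222]
force: [-0.6, -0.6, -1.7]
grip_width: 0.0498
grip_force: 30.0
```

```bash
python3 go.py 400 260 90 90
```

```text
t 32.6 pos [448.3  10.1  98.4] yaw 70.0 q6 0.29 shift [ 1.092 -0.654  0.041] turn -0.0555
```

Emit:
{"fn": "carry_out", "kwargs": {"motion": [[[0.25,-0.15,0],-0.02],[[0.5,-0.3,0],-0.04],[[0.75,-0.45,0],-0.056],[[1,-0.6,0.1],-0.056],[[1,-0.6,0.2],-0.056],[[1,-0.6,0.3],-0.056],[[1,-0.6,0.38],-0.056],[[1,-0.6,0.425],-0.056],[[1,-0.6,0.435],-0.056],[[1,-0.6,0.435],-0.056]]}}

```text
time_s: 33.6
ee_pos: [0.4034, 0.2386, 0.0102]
eef_rot: [-3.14, 0.001, 1.573]
force: [-0.7, -1.3, -1.2]
grip_width: 0.0501
grip_force: 30.0
```

Emit:
{"fn": "carry_out", "kwargs": {"motion": [[[0,0,0],0],[[0,0,0],0],[[0,0,0],0],[[0,0,0],0],[[0,0,-0.2],0],[[0,0,-0.4],0],[[0,0,-0.4],0]], "hand": -0.6}}

```text
time_s: 34.3
ee_pos: [0.4059, 0.2401, 0.0953]
eef_rot: [3.135, -0.003, 1.574]
force: [0.0, 0.1, -0.6]
grip_width: 0.0753
grip_force: 0.0
```

```bash
python3 go.py 481 -195 80 90
```

```text
t 34.3 pos [405.9 240.1  95.3] yaw 90.2 q6 0.45 shift [-2.177  0.369  0.072] turn 0.0005
```

Next the arm goes to the +y side of the weight with the fingers shut, ready to push.

Emit:
{"fn": "carry_out", "kwargs": {"motion": [[[-0.25,0,-0.1],0],[[-0.5,0.1,-0.1],0],[[-0.75,0.2,-0.1],0],[[-1,0.37,-0.1],0],[[-1,0.37,-0.1],0],[[-1,0.37,-0.1],0]], "hand": 1}}

```text
time_s: 34.9
ee_pos: [0.4791, 0.0371, 0.1101]
eef_rot: [-3.141, 0.0, 1.57]
force: [-0.7, 0.1, -0.3]
grip_width: 0.0306
grip_force: 0.0
```

Emit:
{"fn": "carry_out", "kwargs": {"motion": [[[-0.25,0,0],0],[[-0.5,0,0],0],[[-0.75,0,0],0],[[-1,0,0.1],0],[[-1,0,0.2],0],[[-1,0,0.2],0],[[-1,0,0.2],0]]}}

```text
time_s: 35.6
ee_pos: [0.4789, -0.1596, 0.0709]
eef_rot: [-3.141, -0.001, 1.575]
force: [0.8, 0.5, 0.6]
grip_width: 0.0004
grip_force: 0.0
```

```bash
python3 go.py 481 -200 22 90
```

```text
t 35.6 pos [ 478.9 -159.6   70.9] yaw 90.2 q6 -0.4 shift [-0.202  0.01   0.244] turn 0.0006
```

Emit:
{"fn": "carry_out", "kwargs": {"motion": [[[-0.1,0.01,0.1],0],[[-0.2,0.01,0.2],0],[[-0.2,0.01,0.24],0],[[-0.2,0.01,0.24],0],[[-0.25,0.01,0.24],0],[[-0.28,0.01,0.24],0],[[-0.3,0.01,0.24],0],[[-0.31,0.01,0.24],0],[[-0.32,0.01,0.24],0],[[-0.32,0.01,0.24],0]]}}

```text
time_s: 36.6
ee_pos: [0.4812, -0.2249, 0.023]
eef_rot: [3.141, 0.0, 1.574]
force: [-0.3, -0.1, 0.4]
grip_width: 0.0005
grip_force: 0.2
```

Emit:
{"fn": "carry_out", "kwargs": {"motion": [[[-0.01,0,0],0],[[-0.015,0,0],0],[[-0.02,0,0],0],[[-0.025,0,0],0],[[-0.03,0,0],0],[[-0.03,0,0],0]]}}

```text
time_s: 37.2
ee_pos: [0.4812, -0.2309, 0.0229]
eef_rot: [3.141, 0.0, 1.574]
force: [0.2, 0.9, 0.6]
grip_width: -0.0
grip_force: 0.6
```

```bash
cat > wt.py <<'E'
from h import *
for n in("scene","top"):
    im,d=camera(n); P=cloud(n,d); X,Y,Z=P[...,0],P[...,1],P[...,2]
    B=np.hypot(X-.4805,Y+.266)<.030
    q=P[B&(Z>.034)&(Z<.05)]
    if len(q)<20: print(n,len(q)); continue
    for _ in range(3):
        A=np.c_[q[:,:2]-[.4805,-.266],np.ones(len(q))]; c=np.linalg.lstsq(A,q[:,2],rcond=None)[0]; r=q[:,2]-A@c; q=q[abs(r)<2*r.std()+1e-4]
    print(n,len(q),"slopes",c.round(3),"std",r.std().round(4),[np.round(t,1) for t in cv2.minAreaRect((q[:,:2]*1000).astype(np.float32))])
    k=(np.hypot(X-.4805,Y+.266)<.03)&(Z>.056); print("knob",k.sum(),P[k].mean(0).round(4) if k.any() else 0)
E
python3 wt.py
```

```text
scene 406 slopes [-0.004 -0.01   0.041] std 0.0013 [array([ 480.4, -268.3]), array([55.6, 55.7]), np.float64(52.5)]
knob 1489 [ 0.4754 -0.2656  0.2349]
top 0
```

The weight now stands flat and centred within 2 mm. I'll back off, then take the short board to the bench.

Emit:
{"fn": "carry_out", "kwargs": {"motion": [[[0.1,0,0],0],[[0.2,0,0],0],[[0.2,0,-0.2],0],[[0.2,0,-0.4],0],[[0.2,0.2,-0.6],0],[[0.2,0.5,-0.6],0],[[0.2,0.78,-0.6],0],[[0.2,0.78,-0.6],0],[[0.2,0.78,-0.6],0]], "hand": -1}}

```text
time_s: 38.2
ee_pos: [0.6386, -0.1899, 0.1416]
eef_rot: [-3.141, 0.0, 1.575]
force: [-0.4, -0.3, -0.2]
grip_width: 0.0689
grip_force: 0.0
```

```bash
python3 wt.py; python3 go.py 638 -192.7 70 91.8
```

```text
scene 391 slopes [ 0.003 -0.01   0.041] std 0.0013 [array([ 479.5, -269.2]), array([54.7, 53.4]), np.float64(19.3)]
knob 169 [ 0.4783 -0.272   0.0631]
top 53 slopes [0.039 0.023 0.042] std 0.0022 [array([ 479.4, -285.6]), array([18.5, 48.5]), np.float64(79.7)]
knob 34 [ 0.4783 -0.276   0.0632]
t 38.3 pos [ 636.6 -190.3  142.1] yaw 90.2 q6 -0.35 shift [-0.012  0.007  0.361] turn -0.0045
```

Emit:
{"fn": "carry_out", "kwargs": {"motion": [[[-0.01,0.005,0.1],-0.0045],[[-0.01,0.005,0.2],-0.0045],[[-0.01,0.005,0.3],-0.0045],[[-0.01,0.005,0.36],-0.0045],[[-0.01,0.005,0.378],-0.0045],[[-0.01,0.005,0.378],-0.0045],[[-0.01,0.005,0.378],-0.0045]], "hand": -0.48}}

```text
time_s: 39.0
ee_pos: [0.6384, -0.1925, 0.0684]
eef_rot: [3.14, 0.001, 1.602]
force: [0.7, -0.7, -0.1]
grip_width: 0.0693
grip_force: 0.0
```

Emit:
{"fn": "carry_out", "kwargs": {"motion": [[[0,0,0],0],[[0,0,0],0],[[0,0,0],0],[[0,0,0],0],[[0,0,-0.02],0],[[0,0,-0.05],0],[[0,0,-0.1],0],[[0,0,-0.1],0]], "hand": 1, "force": 20}}

```text
time_s: 39.8
ee_pos: [0.6387, -0.1924, 0.0888]
eef_rot: [3.14, 0.001, 1.602]
force: [1.2, -0.5, -0.9]
grip_width: 0.0091
grip_force: 0.0
```

Emit:
{"fn": "carry_out", "kwargs": {"motion": [[[0,0,-0.2],0],[[0,-0.2,-0.3],0],[[0,-0.5,-0.3],0],[[0,-0.7,-0.3],0],[[0,-0.7,-0.3],0]], "hand": -1}}

```text
time_s: 40.3
ee_pos: [0.4925, -0.1959, 0.1457]
eef_rot: [-3.136, -0.002, 1.6]
force: [0.8, -0.4, 0.2]
grip_width: 0.0457
grip_force: 0.0
```

```bash
python3 chk2.py 660 -192 1.8 2>&1 | head -30;  python3 -c "
from h import *
i,_=camera('scene');cv2.imwrite('pics/c3.png',cv2.resize(i[190:340,260:440],None,fx=4,fy=4,interpolation=2))"
```

```text
top 458 ly [-72.4  73.8] rect [array([47.7,  1.1]), array([ 27.3, 149.1]), np.float64(0.3)]
   -70 umax 60.4
   -50 umax 61.1
   -30 umax 61.5
   -10 umax 59.9
   10 umax 60.5
   30 umax 60.6
   50 umax 59.9
   70 umax 59.8
gap lower edge umin [0.1 0.2] 46
scene 640 ly [-75.   40.5] rect [array([ 47.1, -16.5]), array([ 26.3, 117.9]), np.float64(0.2)]
   -70 umax 59.7
   -50 umax 59.0
   -30 umax 59.6
   -10 umax 59.1
   10 umax 58.9
   30 umax 59.6
gap lower edge umin [-0.   0.1] 185
```

View pics/c3.png

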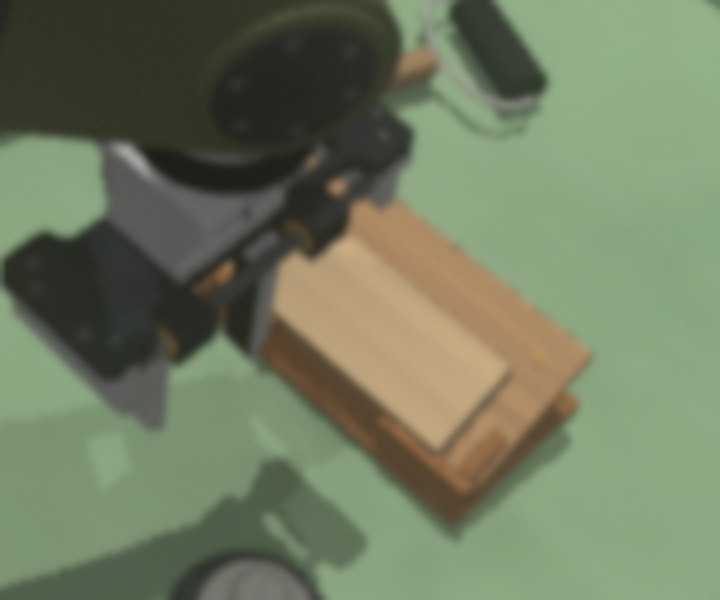

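The tilted board can't be gripped with a vertical tool because the near finger passes over the low edge. It is still seated. I'll push it up the slope through the ledge gap instead, with closed fingers, which unseats it until its turn.

```bash
python3 go.py 580 -194 44 91.8
```

```text
t 40.45 pos [ 498.6 -196.9  147.4] yaw 91.8 q6 -0.48 shift [0.002 0.407 0.517] turn -0.0001
```

Emit:
{"fn": "carry_out", "kwargs": {"motion": [[[0,0.2,0.1],0],[[0,0.4,0.2],0],[[0,0.4,0.35],0],[[0,0.4,0.45],0],[[0,0.4,0.515],0],[[0,0.4,0.515],0],[[0,0.4,0.515],0],[[0,0.4,0.515],0],[[0,0.4,0.515],0]], "hand": 1}}

```text
time_s: 41.35
ee_pos: [0.5787, -0.1944, 0.0454]
eef_rot: [3.14, 0.001, 1.602]
force: [0.7, -0.3, -1.3]
grip_width: 0.0006
grip_force: 0.0
```

Emit:
{"fn": "carry_out", "kwargs": {"motion": [[[0,0.05,0],0],[[0,0.08,0],0],[[0,0.1,0],0],[[0,0.12,0],0],[[0,0.14,0],0],[[0,0.16,0],0],[[0,0.18,0],0],[[0,0.18,0],0]]}}

```text
time_s: 42.15
ee_pos: [0.6092, -0.1937, 0.0458]
eef_rot: [-3.129, -0.001, 1.602]
force: [-50.2, 1.4, 41.7]
grip_width: 0.0001
grip_force: 31.8
```

```bash
python3 chk2.py 660 -192 1.8 2>&1 | head -24; python3 go.py 616 -192 44 91.8
```

```text
top 154 ly [34.6 74. ] rect [array([50.2, 58.9]), array([32. , 54.7]), np.float64(0.7)]
   50 umax 65.5
   70 umax 65.2
Traceback (most recent call last):
  File "chk2.py", line 13, in <module>
    k=(u>-12)&(u<12)&(abs(ly)<35)&(h>3)&(h<25); print("gap lower edge umin",np.percentile(u[k],[1,5]).round(1),k.sum())
                                                                            ~~~~~~~~~~~~~^^^^^^^^^^^^
t 42.2 pos [ 609.2 -193.7   45.8] yaw 91.8 q6 -0.39 shift [0.007 0.034 0.009] turn -0.0001
```

Emit:
{"fn": "carry_out", "kwargs": {"motion": [[[0,-0.1,-0.02],0],[[0,-0.2,0],0],[[0,-0.2,0.045],0],[[0,-0.2,0.045],0],[[0,-0.2,0.045],0]]}}

```text
time_s: 42.7
ee_pos: [0.5747, -0.1942, 0.0351]
eef_rot: [-3.141, -0.0, 1.602]
force: [0.3, -0.0, 0.3]
grip_width: 0.0003
grip_force: 0.0
```

```bash
python3 chk2.py 660 -192 1.8 2>&1 | grep -v "File\|\^\|np\|=" | head -24; python3 go.py 616 -192 38 91.8
```

```text
-70 umax 64.1
   30 umax 63.0
   50 umax 64.0
   70 umax 62.9
Traceback (most recent call last):
IndexError: index -1 is out of bounds for axis 0 with size 0
t 42.75 pos [ 574.8 -194.2   35.2] yaw 91.8 q6 -0.42 shift [ 0.005  0.206 -0.014] turn 0.0
```

Emit:
{"fn": "carry_out", "kwargs": {"motion": [[[0,0.08,0],0],[[0,0.12,-0.01],0],[[0,0.14,-0.017],0],[[0,0.16,-0.025],0],[[0,0.18,-0.035],0],[[0,0.2,-0.045],0],[[0,0.215,-0.05],0],[[0,0.215,-0.05],0]]}}

```text
time_s: 43.55
ee_pos: [0.6174, -0.193, 0.0455]
eef_rot: [3.141, 0.0, 1.602]
force: [-0.7, 0.3, -0.3]
grip_width: 0.0003
grip_force: 0.1
```

Emit:
{"fn": "carry_out", "kwargs": {"motion": [[[0,-0.1,0],0],[[0,-0.2,0],0],[[0,-0.2,-0.2],0],[[0,-0.2,-0.4],0],[[0,-0.4,-0.4],0],[[0,-0.8,-0.4],0],[[0,-0.8,-0.4],0],[[0,-0.8,-0.4],0]]}}

```text
time_s: 44.35
ee_pos: [0.4547, -0.198, 0.1256]
eef_rot: [3.141, 0.0, 1.601]
force: [0.6, -0.5, -0.4]
grip_width: 0.0003
grip_force: 0.0
```

```bash
python3 chk2.py 660 -192 1.8 2>&1 | grep -v "File\|\^\|np\|=" | head -24; python3 go.py 403.5 239 110 90
```

```text
-70 umax 71.9
   -50 umax 74.5
   -30 umax 73.0
   -10 umax 73.6
   10 umax 74.7
   30 umax 73.1
   50 umax 71.6
   70 umax 73.6
gap lower edge umin [3.  3.1] 11
   -70 umax 74.0
   -50 umax 74.1
   -30 umax 73.6
   -10 umax 73.9
   10 umax 74.4
   30 umax 74.2
   50 umax 74.3
   70 umax 73.8
gap lower edge umin [6.4 6.6] 4
t 44.45 pos [ 457.5 -198.2  125.8] yaw 91.7 q6 -0.51 shift [ 2.193 -0.203  0.077] turn 0.0049
```

The short board now rests at least 13 mm up the slope, so it is unseated. Next the block goes back into its rest.

Emit:
{"fn": "carry_out", "kwargs": {"motion": [[[0.25,0,0],0],[[0.5,0,0],0],[[0.75,0,0],0],[[1,0,0],0.005],[[1,0,0],0.005],[[1,0,0],0.005]], "hand": -1}}

```text
time_s: 45.05
ee_pos: [0.4517, 0.003, 0.1253]
eef_rot: [3.141, 0.0, 1.574]
force: [0.1, -0.3, -0.3]
grip_width: 0.045
grip_force: 0.0
```

Emit:
{"fn": "carry_out", "kwargs": {"motion": [[[0.25,0,0],0],[[0.5,-0.1,0],0],[[0.75,-0.2,0],0],[[1,-0.2,0],0],[[1,-0.2,0],0],[[1,-0.2,0],0]]}}

```text
time_s: 45.65
ee_pos: [0.4116, 0.2021, 0.125]
eef_rot: [-3.141, 0.0, 1.572]
force: [0.2, 0.3, -0.5]
grip_width: 0.0925
grip_force: 0.0
```

```bash
python3 - <<'E'
from h import *
for n in("top","scene"):
    im,d=camera(n); P=cloud(n,d); X,Y,Z=P[...,0],P[...,1],P[...,2]
    m=(X>.34)&(X<.47)&(Y>.15)&(Y<.33)&(Z>.028)&(Z<.042); print(n,m.sum(),[np.round(t,1) for t in cv2.minAreaRect((P[m][:,:2]*1000).astype(np.float32))])
E
python3 go.py 404 239 14 90
```

```text
top 4 [array([380.6, 275.3]), array([9.6, 0.1]), np.float64(87.5)]
scene 761 [array([402.9, 236.9]), array([ 50.8, 121.2]), np.float64(0.4)]
t 45.75 pos [411.7 200.6 125. ] yaw 89.9 q6 0.38 shift [ 0.192 -0.038  0.555] turn -0.0002
```

Emit:
{"fn": "carry_out", "kwargs": {"motion": [[[0.187,-0.04,0.15],0],[[0.187,-0.04,0.3],0],[[0.187,-0.04,0.45],0],[[0.187,-0.04,0.53],0],[[0.187,-0.04,0.56],0],[[0.187,-0.04,0.56],0],[[0.187,-0.04,0.56],0]]}}

```text
time_s: 46.45
ee_pos: [0.4038, 0.239, 0.0141]
eef_rot: [3.14, -0.001, 1.569]
force: [0.4, -0.5, -0.4]
grip_width: 0.094
grip_force: 0.0
```

Emit:
{"fn": "carry_out", "kwargs": {"motion": [[[0,0,0],0],[[0,0,0],0],[[0,0,0],0],[[0,0,0],0],[[0,0,0],0],[[0,0,0],0],[[0,0,0],0],[[0,0,-0.05],0],[[0,0,-0.2],0],[[0,0,-0.4],0],[[0,0,-0.45],0],[[0,0,-0.45],0]], "hand": 1, "force": 30}}

```text
time_s: 47.65
ee_pos: [0.4036, 0.2397, 0.1048]
eef_rot: [3.139, -0.001, 1.571]
force: [-0.0, 0.7, -1.9]
grip_width: 0.0497
grip_force: 30.0
```

```bash
python3 go.py 448.7 11 100 69.9
```

```text
t 47.65 pos [403.6 239.7 104.8] yaw 90.0 q6 0.46 shift [-1.144  0.226  0.023] turn 0.0558
```

Emit:
{"fn": "carry_out", "kwargs": {"motion": [[[-0.25,0.05,0],0.02],[[-0.5,0.1,0],0.04],[[-0.75,0.15,0],0.0558],[[-1,0.226,0],0.0558],[[-1,0.226,0],0.0558],[[-1,0.226,0],0.0558]]}}

```text
time_s: 48.25
ee_pos: [0.4476, 0.0384, 0.102]
eef_rot: [-3.139, 0.001, 1.217]
force: [-0.4, 0.4, -1.4]
grip_width: 0.0496
grip_force: 30.0
```

```bash
python3 go.py 448.7 11 22 69.9
```

```text
t 48.25 pos [447.6  38.4 102. ] yaw 69.7 q6 0.36 shift [-0.126  0.053  0.4  ] turn -0.0004
```

Emit:
{"fn": "carry_out", "kwargs": {"motion": [[[-0.126,0.053,0],0],[[-0.126,0.053,0.1],0],[[-0.126,0.053,0.2],0],[[-0.126,0.053,0.3],0],[[-0.126,0.053,0.36],0],[[-0.126,0.053,0.385],0],[[-0.126,0.053,0.395],0],[[-0.126,0.053,0.4],0],[[-0.126,0.053,0.403],0],[[-0.126,0.053,0.403],0]]}}

```text
time_s: 49.25
ee_pos: [0.4497, 0.012, 0.0231]
eef_rot: [3.141, -0.0, 1.22]
force: [0.4, 0.6, -1.5]
grip_width: 0.0497
grip_force: 30.0
```

Emit:
{"fn": "carry_out", "kwargs": {"motion": [[[0,0,0],0],[[0,0,0],0],[[0,0,0],0],[[0,0,0],0],[[0,0,-0.1],0],[[0,0,-0.3],0],[[0,0,-0.5],0],[[0,0,-0.5],0]], "hand": -0.6}}

```text
time_s: 50.05
ee_pos: [0.4516, 0.012, 0.1272]
eef_rot: [3.134, -0.002, 1.22]
force: [0.0, 0.0, 0.0]
grip_width: 0.0755
grip_force: 0.0
```

```bash
python3 wt.py; python3 go.py 550 203 120 85.4
```

```text
scene 393 slopes [ 0.003 -0.018  0.041] std 0.0012 [array([ 479.4, -269.6]), array([54.2, 54.4]), np.float64(28.9)]
knob 171 [ 0.4783 -0.272   0.0633]
top 229 slopes [-0.012 -0.014  0.041] std 0.0025 [array([ 480.8, -268. ]), array([52.8, 55.6]), np.float64(88.1)]
knob 84 [ 0.4798 -0.2692  0.0637]
t 50.15 pos [449.6  12.  122.9] yaw 69.9 q6 0.3 shift [1.069 0.143 0.015] turn -0.0431
```

Emit:
{"fn": "carry_out", "kwargs": {"motion": [[[0.25,0.04,0],-0.02],[[0.5,0.08,0],-0.043],[[0.75,0.11,0],-0.043],[[1,0.14,0],-0.043],[[1,0.14,0.1],-0.043],[[1,0.14,0.1],-0.043]], "hand": 1}}

```text
time_s: 50.75
ee_pos: [0.5426, 0.1907, 0.0983]
eef_rot: [-3.135, 0.002, 1.492]
force: [0.0, -0.5, -0.2]
grip_width: 0.0308
grip_force: 0.0
```

```bash
python3 - <<'E'
from h import *
for n in("top","scene"):
    im,d=camera(n); P=cloud(n,d); X,Y,Z=P[...,0],P[...,1],P[...,2]
    m=(X>.38)&(X<.52)&(Y>-.07)&(Y<.1)&(Z>.035)&(Z<.055); print(n,m.sum(),np.median(Z[m]),[np.round(t,1) for t in cv2.minAreaRect((P[m][:,:2]*1000).astype(np.float32))])
E
python3 go.py 549.8 206 36 85.4
```

```text
top 803 0.042190772062069115 [array([449.7,  11.3]), array([120.2,  50.4]), np.float64(69.9)]
scene 1026 0.04288977766725266 [array([448.9,   9.4]), array([121. ,  50.2]), np.float64(70.0)]
t 50.85 pos [543.7 189.6 101.4] yaw 85.4 q6 0.35 shift [0.084 0.025 0.327] turn -0.0001
```

Emit:
{"fn": "carry_out", "kwargs": {"motion": [[[0.08,0.025,0.1],0],[[0.08,0.025,0.2],0],[[0.08,0.025,0.3],0],[[0.08,0.025,0.33],0],[[0.08,0.025,0.33],0],[[0.08,0.025,0.33],0]]}}

```text
time_s: 51.45
ee_pos: [0.5513, 0.2055, 0.0379]
eef_rot: [3.14, -0.0, 1.49]
force: [0.2, 0.8, -0.6]
grip_width: 0.0006
grip_force: 0.0
```

Emit:
{"fn": "carry_out", "kwargs": {"motion": [[[0,0.06,0],0],[[0,0.09,0],0],[[0,0.11,0],0],[[0,0.13,-0.008],0],[[0,0.15,-0.017],0],[[0,0.17,-0.027],0],[[0,0.19,-0.037],0],[[0,0.21,-0.047],0],[[0,0.21,-0.047],0]]}}

```text
time_s: 52.35
ee_pos: [0.5923, 0.2027, 0.0472]
eef_rot: [-3.141, -0.0, 1.49]
force: [-7.5, -0.2, 8.0]
grip_width: 0.0004
grip_force: 5.7
```

Emit:
{"fn": "carry_out", "kwargs": {"motion": [[[0,-0.1,0],0],[[0,-0.2,0],0],[[0,-0.2,-0.2],0],[[0,-0.2,-0.5],0],[[0,-0.2,-0.5],0]]}}

```text
time_s: 52.85
ee_pos: [0.5546, 0.2063, 0.1523]
eef_rot: [3.134, -0.003, 1.49]
force: [0.4, 0.7, -0.6]
grip_width: 0.0003
grip_force: 0.0
```

```bash
python3 chk2.py 634.5 199.7 -4.6 2>&1 | grep -v "File\|\^\|np\|=" | head -24; python3 go.py 700 -191 150 91.8
```

```text
-90 umax 71.3
   -70 umax 71.6
   -50 umax 70.9
   -30 umax 71.4
gap lower edge umin [4.8 4.8] 1
   -90 umax 70.5
   -70 umax 70.2
   -50 umax 70.0
   -30 umax 69.7
   -10 umax 69.3
   10 umax 68.8
   30 umax 67.1
   50 umax 68.2
   70 umax 66.8
   90 umax 67.6
Traceback (most recent call last):
IndexError: index -1 is out of bounds for axis 0 with size 0
t 52.95 pos [553.5 205.9 148.3] yaw 85.4 q6 0.37 shift [-1.919  0.89  -0.008] turn -0.0178
```

```bash
python3 go.py 630 10 150 40; python3 go.py 708 -190.5 130 1.8
```

```text
t 52.95 pos [553.5 205.9 148.3] yaw 85.4 q6 0.37 shift [-0.945  0.46  -0.008] turn 0.126
t 52.95 pos [553.5 205.9 148.3] yaw 85.4 q6 0.37 shift [-1.913  0.929  0.092] turn 0.2322
```

Emit:
{"fn": "carry_out", "kwargs": {"motion": [[[-0.94,0.46,-0.05],0.126],[[-0.94,0.46,-0.05],0.126],[[-0.94,0.46,-0.05],0.126],[[-0.94,0.46,-0.05],0.126],[[-0.94,0.46,-0.05],0.126],[[-0.94,0.46,-0.05],0.126],[[-0.94,0.46,-0.05],0.126]]}}

```text
time_s: 53.65
ee_pos: [0.6287, 0.0103, 0.154]
eef_rot: [-3.14, 0.002, 0.697]
force: [-0.2, 0.8, -0.4]
grip_width: 0.0002
grip_force: 0.0
```

```bash
python3 go.py 708 -190.5 130 1.8
```

```text
t 53.65 pos [628.7  10.3 154. ] yaw 39.9 q6 0.83 shift [-0.34   1.024  0.119] turn 0.1059
```

Emit:
{"fn": "carry_out", "kwargs": {"motion": [[[-0.33,1,0.05],0.106],[[-0.33,1,0.05],0.106],[[-0.33,1,0.05],0.106],[[-0.33,1,0.05],0.106],[[-0.33,1,0.05],0.106],[[-0.33,1,0.05],0.106],[[-0.33,1,0.05],0.106]]}}

```text
time_s: 54.35
ee_pos: [0.707, -0.1836, 0.1451]
eef_rot: [-3.141, 0.001, 0.036]
force: [0.2, 1.1, -0.3]
grip_width: 0.0004
grip_force: 0.0
```

```bash
sed -i 's/u<75/u<88/' chk2.py; python3 chk2.py 660 -192 1.8 2>&1 | grep "[0-9]\|scene\|top" | grep -v File| head -24; python3 go.py 709 -190.5 78 1.8
```

```text
top 4 ly [70.3 73.2] rect [array([81.4, 71.5]), array([4.1, 2.8]), np.float64(8.2)]
    k=(u>-12)&(u<12)&(abs(ly)<35)&(h>3)&(h<25); print("gap lower edge umin",np.percentile(u[k],[1,5]).round(1),k.sum())
    ...<5 lines>...
    ...<2 lines>...
    slices_having_nans = np.isnan(arr[-1, ...])
IndexError: index -1 is out of bounds for axis 0 with size 0
t 54.4 pos [ 707.2 -183.2  145.6] yaw 2.1 q6 1.23 shift [0.008 0.037 0.338] turn 0.0008
```

Emit:
{"fn": "carry_out", "kwargs": {"motion": [[[0.01,0.037,0.1],0],[[0.01,0.037,0.2],0],[[0.01,0.037,0.3],0],[[0.01,0.037,0.34],0],[[0.01,0.037,0.345],0],[[0.01,0.037,0.345],0]]}}

```text
time_s: 55.0
ee_pos: [0.7099, -0.1919, 0.0776]
eef_rot: [3.141, -0.001, 0.033]
force: [0.9, -0.1, 1.0]
grip_width: 0.0008
grip_force: 0.0
```

```bash
python3 go.py 692 -191 75.5 1.8; python3 go.py 677 -191.3 68 1.8
```

```text
t 55.0 pos [ 709.9 -191.9   77.6] yaw 1.9 q6 1.22 shift [-0.089 -0.008  0.01 ] turn 0.0003
t 55.0 pos [ 709.9 -191.9   77.6] yaw 1.9 q6 1.22 shift [-0.164 -0.009  0.048] turn 0.0003
```

Emit:
{"fn": "carry_out", "kwargs": {"motion": [[[-0.03,0,0.003],0],[[-0.06,-0.004,0.006],0],[[-0.09,-0.006,0.01],0],[[-0.11,-0.007,0.02],0],[[-0.13,-0.008,0.03],0],[[-0.15,-0.008,0.04],0],[[-0.165,-0.008,0.048],0],[[-0.165,-0.008,0.048],0]]}}

```text
time_s: 55.8
ee_pos: [0.6761, -0.1916, 0.0671]
eef_rot: [-3.141, 0.001, 0.032]
force: [0.1, -0.7, -0.8]
grip_width: 0.0004
grip_force: 0.0
```

```bash
python3 chk2.py 660 -192 1.8 2>&1 | grep "umax\|scene\|top\|gap" | head -24
```

```text
top 38 ly [62.4 74. ] rect [array([47.2, 68.2]), array([11.3, 26.1]), np.float64(88.8)]
   70 umax 60.2
    k=(u>-12)&(u<12)&(abs(ly)<35)&(h>3)&(h<25); print("gap lower edge umin",np.percentile(u[k],[1,5]).round(1),k.sum())
```

Emit:
{"fn": "carry_out", "kwargs": {"motion": [[[0.08,0,-0.05],0],[[0.15,0,-0.2],0],[[0.15,0,-0.4],0],[[0.15,-0.4,-0.4],0],[[0.1,-0.8,-0.4],0],[[0,-1,-0.4],0],[[0,-1,-0.4],0]]}}

```text
time_s: 56.55
ee_pos: [0.6704, 0.0069, 0.1474]
eef_rot: [-3.142, -0.0, 0.032]
force: [0.3, 0.1, -0.2]
grip_width: 0.0005
grip_force: 0.0
```

```bash
python3 chk2.py 660 -192 1.8 2>&1 | grep "umax\|scene\|top\|gap" | head -24; python3 chk2.py 634.5 199.7 -4.6 2>&1 | grep "umax\|scene\|top\|gap" | head -24; python3 go.py 680 196 130 -4.6
```

```text
top 462 ly [-73.1  73.4] rect [array([59.1, -9.9]), array([167.6,  49.6]), np.float64(89.9)]
   -70 umax 59.3
   -50 umax 60.2
   -30 umax 60.4
   -10 umax 59.9
   10 umax 59.8
   30 umax 60.1
   50 umax 60.9
   70 umax 60.6
gap lower edge umin [0.5 1. ] 104
scene 776 ly [-75.5  72.3] rect [array([47.1, -1.5]), array([ 26.2, 150.9]), np.float64(0.1)]
   -70 umax 58.6
   -50 umax 59.1
   -30 umax 59.2
   -10 umax 58.7
   10 umax 59.1
   30 umax 58.9
   50 umax 59.4
   70 umax 58.6
gap lower edge umin [-0.2 -0. ] 191
top 910 ly [-101.3  103.7] rect [array([56.7,  8.5]), array([ 46. , 221.4]), np.float64(0.4)]
   -90 umax 71.9
   -70 umax 71.6
   -50 umax 71.2
   -30 umax 70.5
   -10 umax 71.3
   10 umax 70.8
   30 umax 70.9
   50 umax 69.9
   70 umax 69.5
   90 umax 70.0
gap lower edge umin [4.5 4.8] 7
scene 874 ly [-104.1  103.1] rect [array([52.4, -0.4]), array([ 36.8, 211.7]), np.float64(0.1)]
   -90 umax 70.5
   -70 umax 70.2
   -50 umax 69.9
   -30 umax 68.3
   -10 umax 69.3
   10 umax 68.9
   30 umax 68.7
   50 umax 68.2
   70 umax 67.9
   90 umax 67.5
gap lower edge umin [10.2 10.2] 1
t 56.75 pos [671.1   6.  147.9] yaw 2.0 q6 1.49 shift [ 0.077 -0.948  0.089] turn 0.0182
```

Emit:
{"fn": "carry_out", "kwargs": {"motion": [[[0.03,-0.3,0],0.018],[[0.03,-0.6,0],0.018],[[0.03,-0.95,0],0.018],[[0.03,-0.95,0.1],0.018],[[0.03,-0.95,0.1],0.018],[[0.03,-0.95,0.1],0.018]]}}

```text
time_s: 57.35
ee_pos: [0.6712, 0.1945, 0.1267]
eef_rot: [3.141, 0.001, -0.081]
force: [0.5, 0.4, 1.0]
grip_width: 0.0006
grip_force: 0.0
```

```bash
python3 go.py 673 196.6 77 -4.6
```

```text
t 57.35 pos [671.2 194.5 126.7] yaw -4.6 q6 1.88 shift [ 0.009 -0.011  0.248] turn -0.0001
```

Emit:
{"fn": "carry_out", "kwargs": {"motion": [[[0.01,-0.01,0.1],0],[[0.01,-0.01,0.2],0],[[0.01,-0.01,0.24],0],[[0.01,-0.01,0.248],0],[[0.01,-0.01,0.248],0],[[0.01,-0.01,0.248],0]]}}

```text
time_s: 57.95
ee_pos: [0.6736, 0.1967, 0.0792]
eef_rot: [-3.141, -0.002, -0.081]
force: [-0.2, -0.7, 0.2]
grip_width: 0.0008
grip_force: 0.0
```

Emit:
{"fn": "carry_out", "kwargs": {"motion": [[[-0.03,0,0.01],0],[[-0.065,0,0.028],0],[[-0.09,0,0.04],0],[[-0.11,0,0.049],0],[[-0.13,0,0.058],0],[[-0.15,0,0.067],0],[[-0.164,0,0.074],0],[[-0.164,0,0.074],0]]}}

```text
time_s: 58.75
ee_pos: [0.6399, 0.1997, 0.0629]
eef_rot: [3.141, 0.0, -0.081]
force: [0.1, 0.4, -0.6]
grip_width: 0.001
grip_force: 0.0
```

Emit:
{"fn": "carry_out", "kwargs": {"motion": [[[0.06,0,-0.04],0],[[0.1,0,-0.15],0],[[0.1,0,-0.4],0],[[0.1,0,-0.6],0],[[-0.3,0,-0.6],0],[[-0.6,0,-0.6],0],[[-1,0,-0.6],0],[[-1,0,-0.6],0]]}}

```text
time_s: 59.55
ee_pos: [0.459, 0.214, 0.183]
eef_rot: [-3.141, -0.0, -0.081]
force: [0.7, 0.5, 1.1]
grip_width: 0.0002
grip_force: 0.0
```

```bash
python3 chk2.py 634.5 199.7 -4.6 2>&1 | grep "umax\|scene\|top\|gap" | head -24;python3 wt.py
```

```text
top 378 ly [-101.6  103.9] rect [array([54.4,  2.5]), array([ 40.6, 209.9]), np.float64(0.1)]
   -90 umax 48.3
   -70 umax 52.4
   -50 umax 50.6
   -30 umax 49.3
   -10 umax 48.7
   10 umax 47.3
   30 umax 49.0
   50 umax 47.7
   70 umax 48.8
   90 umax 48.5
gap lower edge umin [0.5 1.2] 105
scene 345 ly [-103.9  103.5] rect [array([41.2,  0.7]), array([ 14.4, 213.3]), np.float64(0.0)]
   -90 umax 47.7
   -70 umax 47.3
   -50 umax 46.7
   -30 umax 47.8
   -10 umax 47.4
   10 umax 46.9
   30 umax 46.3
   50 umax 47.7
   70 umax 47.1
   90 umax 46.6
gap lower edge umin [0.4 0.8] 98
scene 402 slopes [-0.002 -0.013  0.041] std 0.0014 [array([ 479.9, -269. ]), array([55.8, 53.1]), np.float64(5.4)]
knob 168 [ 0.4784 -0.2718  0.0632]
top 223 slopes [-0.029 -0.008  0.04 ] std 0.0024 [array([ 480.6, -269.1]), array([53.5, 55.1]), np.float64(43.0)]
knob 86 [ 0.4798 -0.2689  0.0628]
```

All four are seated and measured, and the arm is clear of everything.

```bash
python3 -c "
from h import *
print(ctrl.get_obs()['time_s']); print(ctrl.hand_in())"
```

```text
59.75
the job is handed in; nothing more can be done
None
```

I handed the job in at 59.75 s with all four things measured in place and the pot not touched. The weight first settled leaning on the dish rim, so I lifted the block out and, with one failed grip on the short board, pushed both boards up their slopes, then redid all four steps in order. I don't know the verdict, because `hand_in` returned none.

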